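# Level a shelf under load: press the spirit level, turn the sprung foot, keep pressing

### The job

The steel shelf on the hob cover stands on a sprung screw foot at one end, and once it is loaded it sags towards that foot. Lay the yellow spirit level lengthways in the middle of the shelf and let go of it, then turn the foot's black knob so that the bubble stands between the two lines while the level is pressed straight down with about a kilo of force, which bottoms the foot's spring as a load of jars would; without the press the reading is false. Finish while still pressing the level down with the bubble between the lines, and leave the mug, spice jar and timer where they stand.

Things in the scene. Friction and masses are not known exactly. Their poses are not given: they have to be found in the camera images.
- level: Loose yellow spirit level with black end caps, 172 long x 24 wide x 46 mm high, 0.2 kg. Origin: middle of its underside; x along its length, z up. Below z = 26 mm the sides are flat over the whole length: grasp it there, across its width. The top is notched over |x| < 35 mm, where only the green vial lies (axis at z = 36 mm); from 35 to 80 mm either side of the middle the top is flat at z = 46 mm.
- bubble (a joint): The pale bubble in the level's vial: metres off the middle, positive towards the level's own +x; range -0.02 to 0.02. It drifts to the higher end, 1.25 mm for each millirad of slope, and settles in a second. It is 16 mm long and the two black lines are 20 mm apart, centred on the vial: between the lines is +-2 mm.
- shelf: The shelf's fixed frame. Origin: on the wooden hob cover (top of the cover at z = 0.045 in the world) below the shelf's middle; y along the shelf, away from the screw foot; z up. The rubber pad and the upright screw of the levelling foot stand at y = -0.200 m.
- shelf_deck: The shelf's moving part: deck 130 deep (x) x 340 long (y) mm on two left feet. Origin on the cover between those feet, 160 mm towards +y from the middle. It tilts about that line. At the foot it rides up on a spring; 4 N or more pressed on its middle seats it: slope falls 4 millirad, bubble shifts 5 mm away from the foot. 9 mm lip on the +x edge, 41 mm wire loop at the +y end.
- shelf_mid (a point): Middle of the deck's upper face, about 70 mm above the cover; axes of the deck (y along the shelf, away from the screw foot; z up). The level goes here, its x along this y (either way round).
- foot_knob (a joint): Turn of the knob in rad, 0 to 6, growing clockwise seen from above. Clockwise raises the shelf at the foot: 1 rad changes the slope by 4.4 millirad (5.5 mm of bubble). It stays where it is left. At the start the pressed shelf is too low at the foot by 0.7 to 3.1 rad of knob.
- knob_mid (a point): Centre of the round black knob on top of the foot's screw: 40 mm diameter, 24 mm high (12 mm above and below this point), upright axis. It turns in place, at constant height; about 20 mm of bare screw lie between it and the deck's end bracket. About 0.06 N m turns it.
- spice_jar: Bystander: glass spice jar with yellow lid, 45 x 44 x 100 mm; origin at its foot.
- mug: Bystander: white mug, 92 x 127 x 95 mm with handle; origin at its foot.
- timer: Bystander: red and white kitchen timer, 63 x 63 x 60 mm; origin at its foot.

How it is judged:
By the outcome, as a careful person would: the job done as asked, in the order asked, and still so for the second after the job is handed in, while the arm keeps its last pose, push and grip.
It also fails if it takes over 61 s, if anything falls off the work surface, if the arm or the gripper's body presses on something with over 40 N, if the wrist force passes 120 N, or if a joint passes its speed limit or range.

### The arm

A 6-joint arm with a two-finger parallel gripper is mounted at the origin on a cart in front of the work surface, level with it; the furniture and walls round the work are solid. World frame = base frame: x ahead of the robot, y to its left, z up, the work surface at z = 0. Lengths are in mm, angles in rad, forces in N, time in s.
With the tool pointing down it reaches from about 325 to 925 mm from the base axis. Payload 3.1 kg.
Tool frame: the origin (TCP) lies midway between the tips of the shut fingers; the grasp point (between the pads) lies 19 mm behind it (arm.grasp_offset is the distance from the TCP to the grasp point, in mm); z points along the fingers, y is the line along which they close (so a half turn about z gives the same grasp; the last joint's range is limited). The gripper opens to 85 mm and grips with 20 to 120 N. Pads are 22 mm wide; open, the fingers measure 114 mm over their backs; the gripper's body (76 mm by 85 mm) begins 54 mm behind the grasp point. The pads swing forward as they close: fully open they stand 13 mm farther back than shut.
Start: joints at [-1.424, 0.217, 1.613, -0, 1.311, -0.112], TCP at [159.971, -604.192, 197.9] pointing down, gripper open.
Joint ranges: [-2.75, 2.75], [-0.78, 2.1], [0.31, 2.55], [-1.13, 4.27], [0.13, 2.63], [-2.58, 2.58]. Speed limits (rad/s): [2.79, 2.79, 3.14, 3.14, 3.14, 3.14].

### API

Orientations are given as [roll, pitch, yaw] about the fixed x, y, z axes, in that order (R = Rz(yaw) Ry(pitch) Rx(roll)).
In Python, from cell import arm gives the robot as it stands.
- The arm moves only by the tool send_rows, never from a script. Its argument "motion" is a list of rows, each a list of 3 entries, a list of its own where there are three numbers: the turn, a rotation vector about the tool's x, y, z in units of 5 degrees (1.0 is 5 degrees), then the shift along the tool's x, y, z in mm, then the finger opening in mm, from 0 to 85.4. In form: [[[wx, wy, wz], [x, y, z], hand], ...]. A call has 1 to 5 rows; each row is the pose to reach, as a shift and turn from the pose commanded when the call began, along the tool's axes at that moment; what a row does not reach only later rows make up. A row lasts 1/12 s, in which the tool goes at most 41.7 mm and 7.16 degrees, less where a joint would pass 70% of its speed; a pose out of reach is approached as far as the arm can. A call with a gripper value outside its range is refused whole. The fingers move at their own pace and stop on an object; "newtons" is the grip in N (left out, the last holds). Time passes only in rows, so rows that repeat a pose let the fingers close. It gives the time, the measured TCP pose, the force, the opening and the grip force at its end, in the units of the state.
- arm.state(): the state, without advancing time (a new reading comes with each control period).
- arm.read_camera(name): name is "scene" or "top" or "wrist"; returns the picture (384x512x3 uint8, red, green, blue); there is no depth.
- arm.camera_params(name): a dict with "intrinsics" (3x3 intrinsics, pixels), "xyz" and "orientation" of the camera in the world. Camera axes: x right, y down, z forward; pixel columns grow to the right and rows downward; lengths in mm; the calibration is good to about 2 mm. A picture is of the moment at which its call begins: read the wrist's pose just before it. camera_params takes no time and is no camera call; for the wrist camera it gives the pose at the moment of the call.
- arm.sign_off(): hands the job in; it is judged then, once.
The state is a dict: "time": time; "joint_pos": joint angles; "joint_vel": joint speeds; "joint_torque": joint torques, N m; "position": TCP position; "eef_rot": TCP orientation; "wrist_force": force on the tool from outside, world axes, zero at the start; "torque": the same for the moment, N m; "finger_gap": opening from 0.0 (shut) to 1.0 (fully open); "finger_force": force on a finger pad.
Only numpy, scipy, OpenCV 4.12 (cv2) and the standard library are available. Lean on these libraries where they do the work, as an engineer would, in place of code of your own. Each camera call takes 0.05 s, during which the arm holds its last target. There are 200 camera calls.

## Working session

There is one attempt and no reset: what is moved stays moved. The work goes in short steps, Python scripts to look and compute and a tool call to move; the robot and the scene stay as the last step left them, time stands still between calls to the robot, and variables do not carry over. Pictures are saved under pics/ and viewed, at most 10 in all, crops included, and the job is handed in when it is done.

Besides the shell and the picture viewer there is one more tool, called after "Emit:" as a command line: name --argument value ..., lists and objects as JSON in quotes. send_rows: Moves the arm, as the interface text tells. Its arguments: {"type":"object","properties":{"motion":{"type":"array"},"newtons":{"type":"number"}},"required":["motion"]}

```bash
ls; mkdir -p pics; python3 - <<'E'
from cell import arm
import cv2,numpy as np
ims=[]
for n in ["scene","top"]:
    im=arm.read_camera(n); cv2.imwrite(f"pics/{n}0.png",im[:,:,::-1])
    p=arm.camera_params(n); print(n,p)
s=arm.state(); print(s)
E
```

```text
pics
scene {'intrinsics': array([[349.90878888,   0.        , 257.35024858],
       [  0.        , 349.90878888, 190.56044077],
       [  0.        ,   0.        ,   1.        ]]), 'xyz': array([ 292.8029467 , -447.23977813,  781.13968501]), 'orientation': array([-2.43553019e+00,  2.09818378e-03, -4.41452924e-01])}
top {'intrinsics': array([[361.32008279,   0.        , 259.67198556],
       [  0.        , 361.32008279, 192.2888635 ],
       [  0.        ,   0.        ,   1.        ]]), 'xyz': array([372.32757902,  41.20238578, 996.36194017]), 'orientation': array([-2.94032647e+00,  2.10252198e-03, -1.69342413e+00])}
{'time': 0.1, 'joint_pos': array([-1.42421047e+00,  2.17690379e-01,  1.61478779e+00, -2.17267811e-05,
        1.31127984e+00, -1.12171934e-01]), 'joint_vel': array([ 0.00037241, -0.00216379, -0.0047864 , -0.0021878 ,  0.00117294,
        0.00033482]), 'joint_torque': array([-5.38178865e-04, -3.98079336e+01, -3.04970419e+01, -1.55672283e-04,
        4.28889369e-03, -1.59318165e-05]), 'position': array([ 159.83809698, -603.38307008,  196.68430959]), 'eef_rot': array([-3.13943856e+00, -2.21527550e-04,  2.58763148e-01]), 'wrist_force': array([ 0.19118117,  0.34669217, -0.24666052]), 'torque': array([-0.02672467,  0.0290946 ,  0.01539691]), 'finger_force': 0.0, 'finger_gap': 0.9970215694113362}
```

View pics/scene0.png

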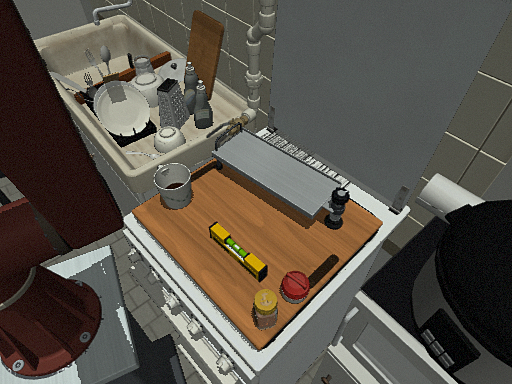

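View pics/top0.png

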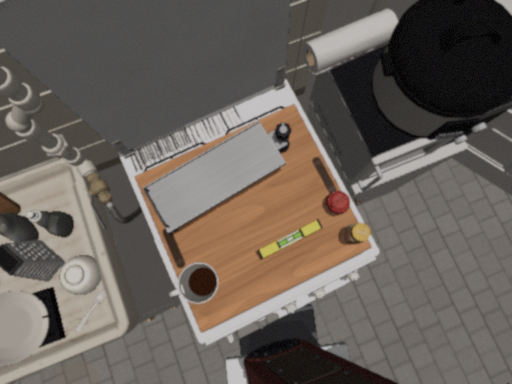

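The scene view shows the level near (238,250), the deck around (275,175) and the knob at (340,195). In the top view the level is at (290,239), the deck around (215,178) and the knob at (283,130). Next I'll measure them.

```bash
cat > h.py <<'E'
import numpy as np, cv2
from scipy.spatial.transform import Rotation as R
from cell import arm
def cam(n):
    p=arm.camera_params(n); return p["intrinsics"],np.array(p["xyz"]),R.from_euler("xyz",p["orientation"]).as_matrix()
def ray(c,uv):
    K,t,Rm=c; d=Rm@np.linalg.inv(K)@np.array([uv[0],uv[1],1.]); return t,d/np.linalg.norm(d)
def plane(c,uv,z):
    t,d=ray(c,uv); return t+d*(z-t[2])/d[2]
def tri(c1,u1,c2,u2):
    (a,d),(b,e)=ray(c1,u1),ray(c2,u2)
    s=np.linalg.lstsq(np.c_[d,-e],b-a,rcond=None)[0]; p,q=a+s[0]*d,b+s[1]*e
    return (p+q)/2,np.linalg.norm(p-q)
def proj(c,P):
    K,t,Rm=c; q=K@Rm.T@(np.array(P)-t); return q[:2]/q[2]
def blobs(m,amin=30):
    n,l,s,c=cv2.connectedComponentsWithStats(m.astype(np.uint8)*1); return [(s[i].tolist(),c[i].round(1).tolist()) for i in range(1,n) if s[i,4]>=amin],l
E
python3 - <<'E'
from h import *
for n in ["top","scene"]:
    im=cv2.imread(f"pics/{n}0.png"); c=cam(n)
    hsv=cv2.cvtColor(im,cv2.COLOR_BGR2HSV); h,s,v=cv2.split(hsv)
    m=(h>22)&(h<80)&(s>130)&(v>70)
    m=cv2.morphologyEx(m.astype(np.uint8),cv2.MORPH_CLOSE,np.ones((7,7)))
    for b,cc in blobs(m,60)[0]: print(n,"yel",b,cc,plane(c,cc,91).round(1))
    b,l=blobs(m,60)
    for i in range(1,l.max()+1):
        p=np.argwhere(l==i)[:,::-1].astype(np.float32)
        if len(p)<150: continue
        r=cv2.boxPoints(cv2.minAreaRect(p)); print([plane(c,q,91).round(0).tolist() for q in r])
    x0,y0,w=(110,60,220) if n=="top" else (200,110,180)
    cr=cv2.resize(im[y0:y0+w*3//4,x0:x0+w],(800,600),interpolation=cv2.INTER_CUBIC); cv2.imwrite(f"pics/{n}0c.png",cr)
E
```

```text
top yel [294, 220, 27, 18, 219] [308.3, 229.1] [447.6 -88.9  91. ]
top yel [259, 240, 28, 18, 218] [270.9, 248.3] [411.8  10.2  91. ]
[[445.0, -46.0, 91.0], [469.0, -114.0, 91.0], [446.0, -121.0, 91.0], [423.0, -54.0, 91.0]]
[[413.0, 41.0, 91.0], [437.0, -25.0, 91.0], [415.0, -33.0, 91.0], [392.0, 33.0, 91.0]]
scene yel [211, 223, 55, 57, 852] [236.5, 249.9] [424.8 -54.   91. ]
scene yel [254, 289, 23, 26, 450] [265.1, 301.7] [ 429.9 -190.7   91. ]
[[375.0, 17.0, 91.0], [410.0, 40.0, 91.0], [470.0, -122.0, 91.0], [436.0, -138.0, 91.0]]
[[397.0, -197.0, 91.0], [428.0, -154.0, 91.0], [465.0, -182.0, 91.0], [432.0, -224.0, 91.0]]
```

View pics/top0c.png

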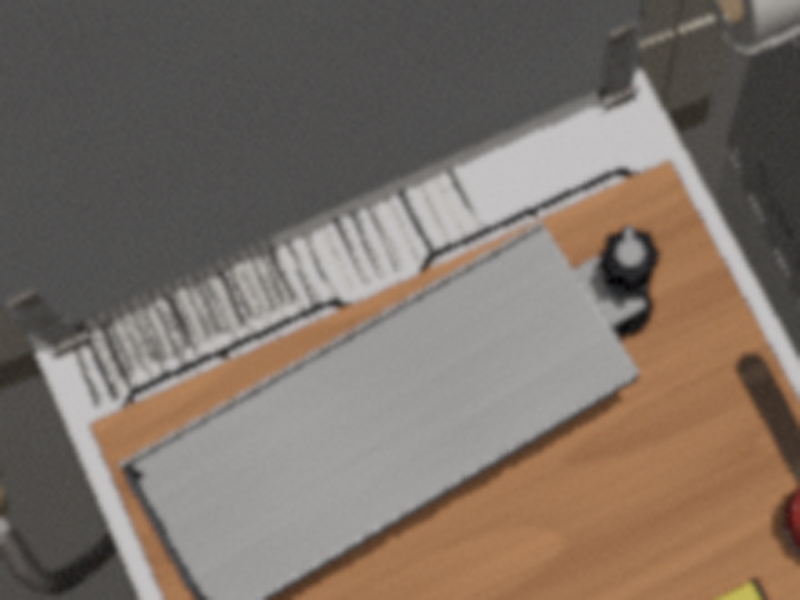

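View pics/scene0c.png

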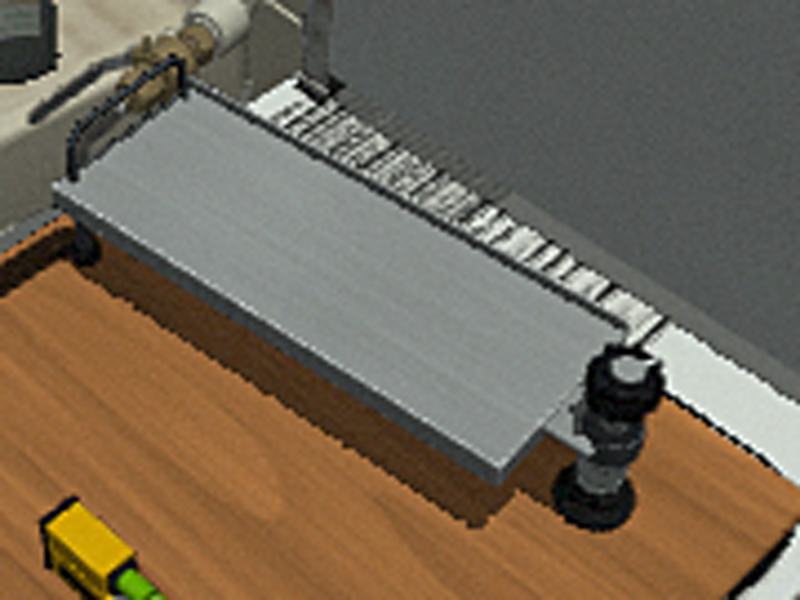

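The crops give me the deck corners in each view. In the top crop, the knob's grey top disc is at (628,255), the bracket at (600,300) and the pad at (630,318). In the scene crop the knob top is at (634,370) and the deck corners are at (58,190), (190,85), (625,335) and (497,470).

```bash
python3 - <<'E'
from h import *
T=cam("top");S=cam("scene")
ft=lambda u,v:(110+u*.275-.4,60+v*.275-.4); fs=lambda u,v:(200+u*.225-.4,110+v*.225-.4)
print("knobtop",tri(T,ft(628,255),S,fs(634,370)))
print("pad",tri(T,ft(632,315),S,fs(595,495)))
print("farR",tri(T,ft(540,226),S,fs(625,332)))
print("nearR",tri(T,ft(637,377),S,fs(497,468)))
print("farL",tri(T,ft(125,463),S,fs(190,90)))
for u in [(540,226),(637,377),(125,463)]: print(plane(T,ft(*u),115).round(1))
for u in [(625,332),(497,468),(190,90),(58,188)]: print(plane(S,fs(*u),115).round(1))
# level top: full extents incl caps, line through ends
im=cv2.imread("pics/top0.png")
cv2.imwrite("pics/lvl.png",np.hstack([cv2.resize(im[205:270,245:335],None,fx=4.4,fy=4.4,interpolation=cv2.INTER_CUBIC)]))
K,t,Rm=cam("wrist");print("wrist cam",K[0],t,Rm)
s=arm.state();Rt=R.from_euler("xyz",s["eef_rot"]).as_matrix();print("cam in tool",Rt.T@(t-s["position"]),Rt.T@Rm)
w=arm.read_camera("wrist");cv2.imwrite("pics/w0.png",np.vstack([w[:,:,::-1][::1]]))
a=cv2.imread("pics/lvl.png");b=cv2.resize(w[:,:,::-1],(400,300));o=np.zeros((max(a.shape[0],300),a.shape[1]+400,3),np.uint8);o[:a.shape[0],:a.shape[1]]=a;o[:300,a.shape[1]:]=b;cv2.imwrite("pics/m1.png",o);print(o.shape)
E
```

```text
knobtop (array([695.28538324, -53.62531368, 152.43742395]), np.float64(4.198755586842059))
pad (array([684.80902143, -61.0369039 ,  54.98154257]), np.float64(4.374153961726683))
farR (array([740.26154485,   1.99946408, 105.28087248]), np.float64(1.0629913863653802))
nearR (array([620.03688947, -52.04639015, 108.19038223]), np.float64(1.0813685524857972))
farL (array([601.24832638, 309.88417717, 104.02886811]), np.float64(3.344472777441323))
[736.8   2.3 115. ]
[617.6 -51.2 115. ]
[600.1 306.3 115. ]
[733.2  -4.4 115. ]
[617.3 -56.1 115. ]
[594.5 297.7 115. ]
[482.6 246.8 115. ]
wrist cam [325.83005206   0.         248.15016647] [ 235.18612921 -583.46953366  372.47879731] [[ 0.25476221 -0.92125692 -0.29390798]
 [-0.96700261 -0.24317133 -0.0759845 ]
 [-0.00146874  0.30356776 -0.95280872]]
cam in tool [  77.97400413   -0.34876306 -175.77687519] [[-1.16139182e-03 -9.52742351e-01 -3.03777327e-01]
 [ 9.99999091e-01 -1.31477955e-03  3.00402256e-04]
 [-6.85606168e-04 -3.03776702e-01  9.52743011e-01]]
(300, 796, 3)
```

View pics/m1.png

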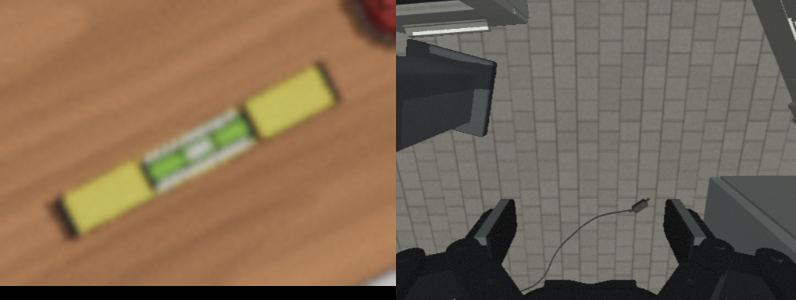

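The upsampled top crop shows the level's ends at (330,82) and (68,217), with its middle at (199,149). The wrist view shows both fingers and the area between them, so the vial will be readable there.

```bash
cat >> h.py <<'E'
def go(xyz,yaw):
    s=arm.state(); Rt=R.from_euler("xyz",s["eef_rot"]); Rg=R.from_euler("xyz",[np.pi,0,np.radians(yaw)])
    print("t",round(s["time"],2),"tcp",s["position"].round(1),"yaw",np.degrees(s["eef_rot"][2]).round(1),"j6",s["joint_pos"][5].round(2),"F",s["wrist_force"].round(1))
    print("turn",((Rt.inv()*Rg).as_rotvec(degrees=True)/5).round(2),"shift",Rt.inv().apply(np.array(xyz)-s["position"]).round(1))
E
python3 - <<'E'
from h import *
T=cam("top")
a,b=[plane(T,(245+u/4.4,205+v/4.4),91) for u,v in [(330,82),(68,217)]]
m=plane(T,(245+199/4.4,205+149/4.4),91)
print(a,b,m,np.linalg.norm(a-b),np.degrees(np.arctan2(*(b-a)[[1,0]])))
go([430,-40,230],110)
E
```

```text
[ 457.52943551 -120.06948178   91.        ] [400.41250954  37.7108072   91.        ] [429.01372007 -40.56635926  91.        ] 167.80036598358265 109.90040412315689
t 0.15 tcp [ 159.9 -603.5  196.8] yaw 14.8 j6 -0.11 F [ 0.3  0.5 -1. ]
turn [-1.000e-02 -2.000e-02 -1.903e+01] shift [ 405.3 -475.6  -32.2]
```

Emit:
send_rows --motion '[[[0, 0, 0], [21, -24, -6], 60], [[0, 0, 0], [42, -48, -13], 60], [[0, 0, 0], [63, -72, -19], 60], [[0, 0, 0], [84, -96, -26], 60], [[0, 0, 0], [105, -120, -32], 60]]'

```text
time: 0.57
position: [231.1, -459.8, 229.8]
eef_rot: [-3.141, -0.0, 0.258]
wrist_force: [0.7, 0.0, -0.1]
finger_gap: 0.698
finger_force: 0.0
```

Emit:
send_rows --motion '[[[0, 0, 0], [21, -24, 0], 60], [[0, 0, 0], [42, -48, 0], 60], [[0, 0, 0], [63, -72, 0], 60], [[0, 0, 0], [84, -96, 0], 60], [[0, 0, 0], [105, -120, 0], 60]]'

```text
time: 0.98
position: [301.8, -316.8, 229.6]
eef_rot: [-3.141, -0.0, 0.258]
wrist_force: [0.5, -0.0, -0.2]
finger_gap: 0.704
finger_force: 0.0
```

Emit:
send_rows --motion '[[[0, 0, 0], [20, -24, 0], 60], [[0, 0, 0], [40, -48, 0], 60], [[0, 0, 0], [60, -72, 0], 60], [[0, 0, 0], [80, -96, 0], 60], [[0, 0, 0], [100, -120, 0], 60]]'

```text
time: 1.4
position: [367.6, -175.3, 229.7]
eef_rot: [3.142, -0.0, 0.259]
wrist_force: [-0.3, -0.7, -0.0]
finger_gap: 0.705
finger_force: 0.0
```

Emit:
send_rows --motion '[[[0, 0, -1.3], [19, -23, 0], 60], [[0, 0, -2.6], [38, -46, 0], 60], [[0, 0, -3.9], [57, -69, 0], 60], [[0, 0, -5.2], [76, -92, 0], 60], [[0, 0, -6.5], [95, -116, 0], 60]]'

```text
time: 1.82
position: [429.8, -38.9, 229.8]
eef_rot: [3.141, 0.0, 0.832]
wrist_force: [1.0, -0.4, 0.8]
finger_gap: 0.699
finger_force: 0.0
```

Emit:
send_rows --motion '[[[0, 0, -1.3], [0, 0, 0], 60], [[0, 0, -2.6], [0, 0, 0], 60], [[0, 0, -3.9], [0, 0, 0], 60], [[0, 0, -5.2], [0, 0, 0], 60], [[0, 0, -6.5], [0, 0, 0], 60]]'

```text
time: 2.23
position: [429.4, -40.1, 229.5]
eef_rot: [-3.141, -0.0, 1.399]
wrist_force: [-0.2, 0.1, -0.2]
finger_gap: 0.703
finger_force: 0.0
```

Emit:
send_rows --motion '[[[0, 0, -1.3], [0, 0, 0], 60], [[0, 0, -2.6], [0, 0, 0], 60], [[0, 0, -3.9], [0, 0, 0], 60], [[0, 0, -5.2], [0, 0, 0], 60], [[0, 0, -6], [0, 0, 0], 60]]'

```text
time: 2.65
position: [429.3, -40.3, 229.5]
eef_rot: [-3.141, -0.0, 1.922]
wrist_force: [0.4, 0.4, -0.6]
finger_gap: 0.702
finger_force: 0.0
```

```bash
python3 - <<'E'
from h import *
c=cam("wrist"); w=arm.read_camera("wrist")[:,:,::-1].copy(); cv2.imwrite("pics/w1.png",w)
hsv=cv2.cvtColor(w,cv2.COLOR_BGR2HSV);h,s,v=cv2.split(hsv)
m=(h>20)&(h<35)&(s>140)&(v>80); 
for b,cc in blobs(m,300)[0]: print("yel",b,cc)
m=(h>35)&(h<80)&(s>110)&(v>60)
for b,cc in blobs(m,100)[0]: print("grn",b,cc,plane(c,cc,85))
go([429,-40.5,130],110)
E
```

```text
yel [236, 90, 26, 160, 2304] [248.6, 164.3]
yel [170, 320, 37, 37, 786] [188.7, 336.8]
grn [243, 144, 12, 20, 227] [248.5, 153.6] [423.03225166 -22.00610288  85.        ]
grn [242, 165, 14, 39, 373] [248.5, 186.2] [434.56443795 -53.58370783  85.        ]
t 2.7 tcp [429.3 -40.3 229.6] yaw 110.2 j6 -0.61 F [-0.3 -0.6 -0.3]
turn [-0.01 -0.    0.03] shift [-0.1 -0.3 99.6]
```

View pics/w1.png

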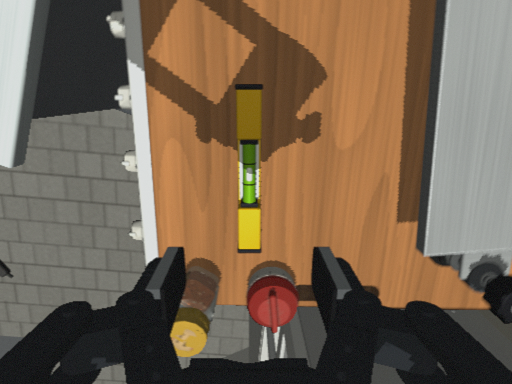

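The level is centred between the fingers at column 248, running rows 86–251, and it is aligned with the tool. I'll descend and grip.

Emit:
send_rows --motion '[[[0, 0, 0], [0, 0, 38], 60], [[0, 0, 0], [0, 0, 76], 60], [[0, 0, 0], [0, 0, 114], 60], [[0, 0, 0], [0, 0, 150], 60], [[0, 0, 0], [0, 0, 182], 60]]' --newtons 40

```text
time: 3.12
position: [428.5, -40.1, 45.7]
eef_rot: [-3.141, -0.001, 1.915]
wrist_force: [1.1, -0.1, 1.1]
finger_gap: 0.7
finger_force: 0.0
```

Emit:
send_rows --motion '[[[0, 0, 0], [0, 0, 0], 10], [[0, 0, 0], [0, 0, 0], 10], [[0, 0, 0], [0, 0, 0], 10], [[0, 0, 0], [0, 0, 0], 10], [[0, 0, 0], [0, 0, 0], 10]]'

```text
time: 3.53
position: [431.9, -41.2, 50.7]
eef_rot: [3.138, 0.003, 1.917]
wrist_force: [-1.2, -0.7, 3.9]
finger_gap: 0.12
finger_force: 19.5
```

Emit:
send_rows --motion '[[[0, 0, 0], [0, 0, 0], 10], [[0, 0, 0], [0, 0, 0], 10], [[0, 0, 0], [0, 0, 0], 10], [[0, 0, 0], [0, 0, 0], 10]]'

```text
time: 3.87
position: [431.7, -41.3, 50.5]
eef_rot: [3.138, 0.003, 1.917]
wrist_force: [-2.3, -1.3, 7.0]
finger_gap: 0.125
finger_force: 20.7
```

```bash
python3 - <<'E'
from h import *
w=arm.read_camera("wrist")[:,:,::-1]; s=arm.read_camera("scene")[:,:,::-1]
a=cv2.resize(w,(400,300)); b=cv2.resize(s[195:300,170:310],(400,300),interpolation=cv2.INTER_CUBIC); cv2.imwrite("pics/m2.png",np.hstack([a,b]))
print(arm.state())
E
```

```text
{'time': 3.9667, 'joint_pos': array([-2.56812356e-01, -7.37862997e-03,  2.16623066e+00, -8.07787742e-04,
        9.78457457e-01, -6.02589604e-01]), 'joint_vel': array([ 0.00054112, -0.00046807,  0.00129583,  0.0002465 , -0.00062386,
        0.0018452 ]), 'joint_torque': array([ 4.54741381e-01, -2.20604378e+01, -2.32511562e+01,  3.49601861e-01,
       -6.06982280e-01,  3.47652465e-03]), 'position': array([431.7347756 , -41.23899281,  50.52378613]), 'eef_rot': array([3.13844492e+00, 2.98123753e-03, 1.91701844e+00]), 'wrist_force': array([-2.26618243, -0.80384583,  7.60656065]), 'torque': array([-1.70704106e-01,  4.02659835e-01,  2.42414280e-04]), 'finger_force': 20.67638486623764, 'finger_gap': 0.1274172103915237}
```

View pics/m2.png

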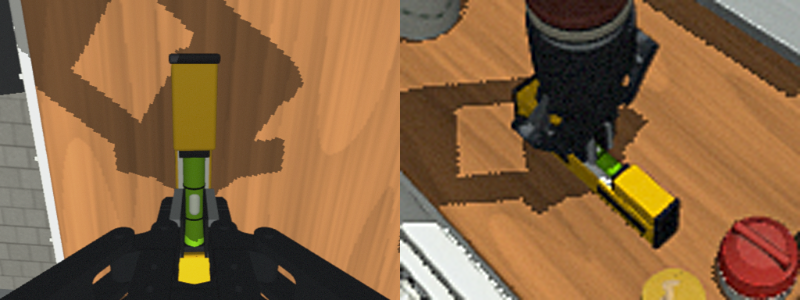

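The wrist view shows the pads on both sides of the level's middle, but the gap reads small. I'll close fully and test it with a small lift.

Emit:
send_rows --motion '[[[0, 0, 0], [0, 0, -1], 0], [[0, 0, 0], [0, 0, -2], 0], [[0, 0, 0], [0, 0, -3], 0], [[0, 0, 0], [0, 0, -4], 0], [[0, 0, 0], [0, 0, -5], 0]]' --newtons 40

```text
time: 4.38
position: [429.2, -40.2, 52.7]
eef_rot: [-3.141, -0.001, 1.917]
wrist_force: [-0.0, -0.2, -1.9]
finger_gap: 0.103
finger_force: 34.9
```

Emit:
send_rows --motion '[[[0, 0, 0], [0, 0, -10], 0], [[0, 0, 0], [0, 0, -20], 0], [[0, 0, 0], [0, 0, -30], 0], [[0, 0, 0], [0, 0, -30], 0], [[0, 0, 0], [0, 0, -30], 0]]'

```text
time: 4.8
position: [431.0, -40.7, 84.4]
eef_rot: [3.139, 0.002, 1.917]
wrist_force: [0.0, -0.6, -2.6]
finger_gap: 0.106
finger_force: 35.1
```

```bash
python3 - <<'E'
from h import *
w=arm.read_camera("wrist")[:,:,::-1]; s=arm.read_camera("scene")[:,:,::-1]
a=cv2.resize(w,(400,300)); b=cv2.resize(s[185:290,170:310],(400,300),interpolation=cv2.INTER_CUBIC); cv2.imwrite("pics/m3.png",np.hstack([a,b]))
E
```

```text
(no output)
```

View pics/m3.png

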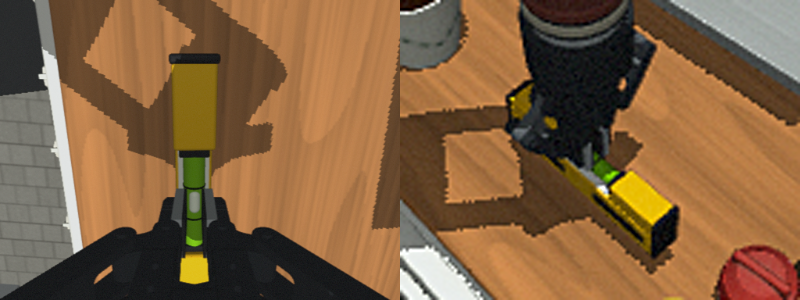

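The level is lifted and held level, with 2.6 N of weight on the wrist. I'll work out the transfer to the shelf middle.

```bash
python3 - <<'E'
from h import *
c=cam("wrist"); w=arm.read_camera("wrist")[:,:,::-1]; s=arm.state()
hsv=cv2.cvtColor(w,cv2.COLOR_BGR2HSV);col=hsv[40:384,248].astype(int)
m=(col[:,0]>18)&(col[:,0]<35)&(col[:,1]>140)&(col[:,2]>60)
r=np.flatnonzero(m)+40; print(r.min(),r[r<250].max(),r.max())
for v in (r.min()-8,r.min(),r[r<250].max(),r[r>250].min()):
    P=plane(c,(248.5,v),128); Rt=R.from_euler("xyz",s["eef_rot"]); print(v,Rt.inv().apply(P-s["position"]).round(1))
go([608.5,124.4,175],114.2)
E
```

```text
82 192 363
74 [ 84.1   0.6 -45.3]
82 [ 81.2   0.6 -45.3]
192 [ 37.6   0.6 -45.3]
322 [-27.9   0.6 -45.4]
t 4.95 tcp [429.3 -40.3  82.7] yaw 109.8 j6 -0.6 F [ 0.2 -0.9 -2.5]
turn [-0.01 -0.   -0.87] shift [ 94.2 224.4 -92.4]
```

Emit:
send_rows --motion '[[[0, 0, 0], [0, 0, -40], 0], [[0, 0, 0], [5, 10, -78], 0], [[0, 0, 0], [15, 35, -92], 0], [[0, 0, 0], [28, 70, -92], 0], [[0, 0, 0], [42, 105, -92], 0]]'

```text
time: 5.37
position: [516.8, 35.1, 177.4]
eef_rot: [3.137, 0.002, 1.915]
wrist_force: [-0.1, -0.2, 1.4]
finger_gap: -0.001
finger_force: 0.0
```

Emit:
send_rows --motion '[[[0, 0, -0.2], [13, 31, 0], 0], [[0, 0, -0.5], [26, 62, 0], 0], [[0, 0, -0.87], [38, 92, 0], 0], [[0, 0, -0.87], [50, 119, 0], 0], [[0, 0, -0.87], [50, 119, 0], 0]]'

```text
time: 5.78
position: [612.4, 125.7, 174.4]
eef_rot: [3.139, -0.001, 1.996]
wrist_force: [-1.1, -0.4, 0.6]
finger_gap: -0.003
finger_force: 0.0
```

```bash
python3 - <<'E'
from h import *
w=arm.read_camera("wrist")[:,:,::-1]; cv2.imwrite("pics/w4.png",w)
t=arm.read_camera("top")[:,:,::-1]; cv2.imwrite("pics/t4.png",t)
go([608.5,124.4,125],114.2)
E
```

```text
t 5.88 tcp [609.2 122.7 174.1] yaw 114.3 j6 -0.34 F [ 1.  -0.5 -0. ]
turn [-0.02 -0.    0.01] shift [ 1.9  0.2 49.1]
```

View pics/w4.png

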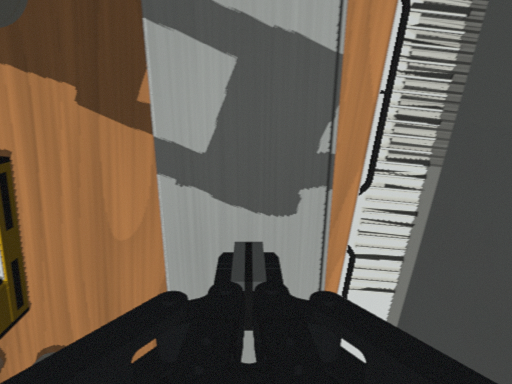

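The gripper is empty: the level slipped and now lies at the left edge of the wrist view, near (10,240). The pads had ridden up onto the narrow notch, so the next grasp has to be lower. I'll locate it first.

```bash
python3 - <<'E'
from h import *
T=cam("top"); S=cam("scene")
for n,c in (("top",T),("scene",S)):
    im=arm.read_camera(n)[:,:,::-1]; cv2.imwrite(f"pics/{n}5.png",im)
    h,s,v=cv2.split(cv2.cvtColor(im,cv2.COLOR_BGR2HSV))
    y=(h>20)&(h<35)&(s>120)&(v>60); g=(h>36)&(h<80)&(s>100)&(v>50)
    for k,m in (("y",y),("g",g)):
        for b,cc in blobs(m,12)[0]: print(n,k,b,cc,plane(c,cc,60).round(0))
c=cam("wrist"); print([plane(c,p,60).round(0) for p in [(10,158),(2,330),(20,300)]])
E
```

```text
top y [352, 224, 18, 17, 136] [359.7, 231.8] [ 427. -224.   60.]
top y [298, 226, 21, 17, 195] [308.3, 234.2] [437. -91.  60.]
top y [256, 247, 22, 17, 207] [266.5, 254.9] [398.  22.  60.]
top g [291, 237, 9, 7, 32] [295.4, 240.5] [425. -56.  60.]
top g [276, 245, 10, 7, 36] [280.5, 248.0] [411. -15.  60.]
scene y [204, 222, 54, 58, 593] [230.2, 250.1] [417. -30.  60.]
scene y [254, 289, 23, 26, 404] [265.3, 302.0] [ 436. -180.   60.]
scene g [219, 238, 21, 19, 119] [228.9, 246.8] [418. -21.  60.]
[array([403.,  53.,  60.]), array([ 434., -139.,   60.]), array([444., -94.,  60.])]
```

Emit:
send_rows --motion '[[[0, 0, 0], [-10, -35, -10], 60], [[0, 0, 0], [-20, -70, -20], 60], [[0, 0, 0], [-31, -105, -30], 60], [[0, 0, 0], [-41, -140, -40], 60], [[0, 0, 0], [-51, -174, -56], 60]]'

```text
time: 6.4
position: [467.6, 2.9, 229.7]
eef_rot: [-3.139, -0.001, 1.992]
wrist_force: [0.7, -0.4, 1.6]
finger_gap: 0.693
finger_force: 0.0
```

Emit:
send_rows --motion '[[[0, 0, 0], [-9, -30, 0], 60], [[0, 0, 0], [-17, -58, 0], 60], [[0, 0, 0], [-17, -58, 0], 60]]'

```text
time: 6.65
position: [421.1, -37.7, 230.7]
eef_rot: [-3.139, 0.001, 1.988]
wrist_force: [0.4, 0.4, -0.2]
finger_gap: 0.704
finger_force: 0.0
```

```bash
python3 - <<'E'
from h import *
c=cam("wrist"); st=arm.state(); w=arm.read_camera("wrist")[:,:,::-1]; cv2.imwrite("pics/w6.png",w)
h,s,v=cv2.split(cv2.cvtColor(w,cv2.COLOR_BGR2HSV))
y=(h>20)&(h<35)&(s>120)&(v>60); g=(h>36)&(h<80)&(s>100)&(v>50)
for k,m in (("y",y),("g",g)):
    for b,cc in blobs(m,40)[0]: print(k,b,cc,plane(c,cc,85).round(1))
go([425,-38,230],110)
s=cv2.imread("pics/scene5.png"); t=cv2.imread("pics/top5.png")
a=cv2.resize(s[210:288,190:294],(400,300),interpolation=cv2.INTER_CUBIC); b=cv2.resize(t[210:285,240:340],(400,300),interpolation=cv2.INTER_CUBIC)
cv2.imwrite("pics/m5.png",np.vstack([np.hstack([a,b]),np.hstack([cv2.resize(w,(400,300)),cv2.resize(w[100:250,150:350],(400,300))])]))
E
```

```text
y [237, 81, 30, 82, 1329] [251.2, 108.0] [398.2  20.8  85. ]
y [229, 167, 29, 77, 1061] [241.6, 217.6] [434.6 -85.9  85. ]
y [170, 307, 36, 50, 1115] [188.8, 329.9] [ 434.3 -243.5   85. ]
g [237, 137, 18, 60, 612] [246.0, 166.4] [416.6 -33.3  85. ]
t 6.7 tcp [423.  -36.5 230.9] yaw 113.9 j6 -0.67 F [ 0.3  0.6 -0.8]
turn [0.   0.01 0.78] shift [-2.2  1.2  0.9]
```

View pics/m5.png

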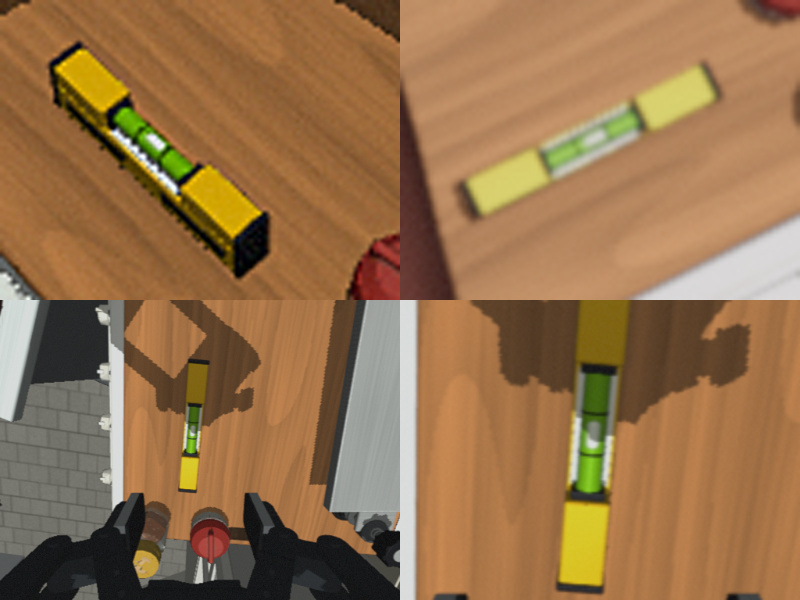

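The level landed upright. In the wrist view its ends are at about (255,77) and (241,244); in the top view they are at about (318,230) and (256,260). I'll regrasp it lower.

```bash
python3 - <<'E'
from h import *
c=cam("wrist");T=cam("top")
for C,p,q in ((c,(255,77),(241,244)),(T,(318.7,231),(256.3,259.5))):
    a,b=plane(C,p,91),plane(C,q,91); d=(a-b) if a[1]>b[1] else b-a; print(a,b,(a+b)/2,np.linalg.norm(d),np.degrees(np.arctan2(d[1],d[0])))
# fit on yellow+green mask in wrist
w=cv2.imread("pics/w6.png");h,s,v=cv2.split(cv2.cvtColor(w,cv2.COLOR_BGR2HSV))
m=(h>20)&(h<35)&(s>120)&(v>60);m[255:]=0
P=[]
for r in list(range(85,122,3))+list(range(212,240,3)):
    x=np.flatnonzero(m[r]); 
    if len(x)>10: P.append(plane(c,((x.min()+x.max())/2,r),91))
P=np.array(P)[:,:2];u=np.linalg.svd(P-P.mean(0))[2][0];print(P.mean(0),np.degrees(np.arctan2(u[1],u[0])),len(P))
E
```

```text
[392.35740564  48.75191348  91.        ] [ 447.45945016 -110.28632926   91.        ] [419.9084279  -30.76720789  91.        ] 168.31339211659665 109.10968721417272
[ 439.66756056 -113.97121529   91.        ] [389.17108188  49.41545935  91.        ] [414.41932122 -32.27787797  91.        ] 171.01198733018265 107.17434886273806
[416.27674072 -24.44187324] -71.15368424665611 23
```

```bash
python3 - <<'E'
from h import *
go([418.9,-31,43],108.9)
E
```

```text
t 6.7 tcp [423.  -36.5 230.9] yaw 113.9 j6 -0.67 F [ 0.3  0.6 -0.8]
turn [0.   0.01 1.  ] shift [  6.9  -1.6 187.9]
```

Emit:
send_rows --motion '[[[0, 0, 1], [7, -1.6, 38], 60], [[0, 0, 1], [7, -1.6, 76], 60], [[0, 0, 1], [7, -1.6, 114], 60], [[0, 0, 1], [7, -1.6, 150], 60], [[0, 0, 1], [7, -1.6, 180], 60]]' --newtons 40

```text
time: 7.12
position: [419.9, -28.6, 48.5]
eef_rot: [-3.141, -0.001, 1.905]
wrist_force: [-1.6, -0.9, -0.4]
finger_gap: 0.701
finger_force: 0.0
```

Emit:
send_rows --motion '[[[0, 0, 0], [0, 0, 7], 60], [[0, 0, 0], [0, 0, 7], 60], [[0, 0, 0], [0, 0, 7], 32], [[0, 0, 0], [0, 0, 7], 32], [[0, 0, 0], [0, 0, 7], 32]]'

```text
time: 7.53
position: [423.7, -29.7, 46.4]
eef_rot: [3.137, 0.003, 1.906]
wrist_force: [0.5, 0.1, -0.9]
finger_gap: 0.374
finger_force: 0.0
```

```bash
python3 - <<'E'
from h import *
go([418.9,-31,43],108.9)
c=cam("wrist"); st=arm.state(); w=arm.read_camera("wrist")[:,:,::-1]; cv2.imwrite("pics/w7.png",w)
E
```

```text
t 7.53 tcp [423.7 -29.7  46.4] yaw 109.2 j6 -0.57 F [ 0.5  0.1 -0.9]
turn [0.05 0.03 0.06] shift [ 0.4 -4.9  3.3]
```

Emit:
send_rows --motion '[[[0, 0, 0], [0, 0, 0], 32], [[0, 0, 0], [0, 0, 0], 32]]'

```text
time: 7.75
position: [422.1, -29.4, 45.0]
eef_rot: [3.14, 0.001, 1.905]
wrist_force: [-0.1, -0.0, -0.6]
finger_gap: 0.371
finger_force: 0.0
```

Emit:
send_rows --motion '[[[0, 0, 0], [0, 0, 0], 32], [[0, 0, 0], [0, 0, 0], 32]]'

```text
time: 7.92
position: [421.2, -29.2, 44.2]
eef_rot: [3.141, 0.0, 1.906]
wrist_force: [-0.2, 0.1, 0.4]
finger_gap: 0.373
finger_force: 0.0
```

```bash
python3 - <<'E'
from h import *
go([418.9,-31,43],108.9)
c=cam("wrist"); w=arm.read_camera("wrist")[:,:,::-1]; cv2.imwrite("pics/w7.png",w)
go([418.9,-31,43],108.9)
# yellow edges & finger pad positions per row
h,s,v=cv2.split(cv2.cvtColor(w,cv2.COLOR_BGR2HSV)); y=(h>20)&(h<35)&(s>120)&(v>50); y[300:]=0
for r in range(80,200,15):
    x=np.flatnonzero(y[r]); print(r,(x.min(),x.max()) if len(x) else None)
E
```

```text
t 7.92 tcp [421.2 -29.2  44.2] yaw 109.2 j6 -0.57 F [-0.2  0.1  0.4]
turn [0.01 0.   0.06] shift [-0.9 -2.8  1.2]
t 7.97 tcp [421.1 -29.2  44.1] yaw 109.2 j6 -0.57 F [ 0.2 -0.7  1.2]
turn [0.   0.   0.06] shift [-1.  -2.7  1.1]
80 None
95 (np.int64(203), np.int64(263))
110 (np.int64(203), np.int64(263))
125 (np.int64(203), np.int64(263))
140 (np.int64(204), np.int64(262))
155 (np.int64(205), np.int64(262))
170 (np.int64(205), np.int64(262))
185 (np.int64(206), np.int64(262))
```

Emit:
send_rows --motion '[[[0, 0, 0], [-1, -3, 1], 32], [[0, 0, 0], [-1, -3, 1], 32], [[0, 0, 0], [-1, -3, 1], 20], [[0, 0, 0], [-1, -3, 1], 20], [[0, 0, 0], [-1, -3, 1], 20]]'

```text
time: 8.38
position: [418.5, -31.1, 42.8]
eef_rot: [-3.142, -0.0, 1.905]
wrist_force: [0.5, 0.8, -0.2]
finger_gap: 0.235
finger_force: 0.0
```

Emit:
send_rows --motion '[[[0, 0, 0], [0, 0, 0], 10], [[0, 0, 0], [0, 0, 0], 10], [[0, 0, 0], [0, 0, 0], 10]]' --newtons 60

```text
time: 8.63
position: [418.4, -31.2, 43.1]
eef_rot: [-3.141, -0.0, 1.906]
wrist_force: [-1.1, -0.5, 2.0]
finger_gap: 0.129
finger_force: 54.2
```

```bash
python3 - <<'E'
from h import *
w=arm.read_camera("wrist")[:,:,::-1]; cv2.imwrite("pics/w8.png",w)
def ch(p):
    b,g,r=map(int,p); 
    if r>90 and g>70 and b<50 : return 'Y' if r>=g else 'G'
    if g>r+25: return 'G'
    if r>b+25: return 'o'
    m=(r+g+b)//3
    return '.' if m<35 else ':' if m<70 else '+' if m<120 else 'W'
for n in ("w4","w7","w8"):
    im=cv2.imread(f"pics/{n}.png"); print(n)
    for r in range(180,330,8): print(r,''.join(ch(im[r,x]) for x in range(170,330,2)))
print(arm.state()["finger_gap"],arm.state()["finger_force"])
E
```

```text
w4
180 WWW++++++++++++++++++++++++++++++++++++++++++++++++++++++++++++++++++++++++++++:
188 WWWWWWWWWWWWWW++++++++++++++++++++++++++++++++++++++++++++++++++++++++WWWWWWWW+:
196 WWWWWWWWWWWWWWWWWWWWW++++++++++++++++++++++++++++++++++++++++++++WWWWWWWWWWWWW:+
204 WWWWWWWWWWWWWWWWWWWWWWWWWWWWWW++++++++++++++++++++++++++++++++++WWWWWWWWWWWWW+:W
212 WWWWWWWWWWWWWWWWWWWWWWWWWWWWWWWWWWWWWWWWWW++++++++++++++++++++++WWWWWWWWWWWWW++W
220 WWWWWWWWWWWWWWWWWWWWWWWWWWWWWWWWWWWWWWWWWWWWWWWWWWWWWWWWWWWWWWWWWWWWWWWWWWWWW:+W
228 WWWWWWWWWWWWWWWWWWWWWWWWWWWWWWWWWWWWWWWWWWWWWWWWWWWWWWWWWWWWWWWWWWWWWWWWWWWWW:+W
236 WWWWWWWWWWWWWWWWWWWWWWWWWWWWWWWWWWWWWWWWWWWWWWWWWWWWWWWWWWWWWWWWWWWWWWWWWWWW++WW
244 WWWWWWWWWWWWWWWWWWWWWWWWWWWWWWWW+:::::...:::::+WWWWWWWWWWWWWWWWWWWWWWWWWWWWW++Wo
252 WWWWWWWWWWWWWWWWWWWWWWWWWWW:::::::::::...:::::::::::+WWWWWWWWWWWWWWWWWWWWWWW:+Wo
260 WWWWWWWWWWWWWWWWWWWWWWWW:.......::::::...:::::::......:WWWWWWWWWWWWWWWWWWWW+:WWo
268 WWWWWWWWWWWWWWWWWWWWWWW+.......:::::::...:::::::.......+WWWWWWWWWWWWWWWWWWW++Woo
276 WWWWWWWWWWWWWWWWWWWWWWW........:::::::...::::::::.......+WWWWWWWWWWWWWWWW
[... 3090 characters left out ...]
ooooo:::.:::++++++:..:GG+WWWWWW+GG..:++++++:::::..oooooooooooooooooo
276 oooooooooooooooo.......:++++++...:GG+WWWWWW+GG...++++++:.......ooooooooooooooooo
284 ooooooooooooooo............+++:..:GGGWWWWWWGG:..:+++:...........oooooooooooooooo
292 oooooooooooo.....::............:...oGGGGGGGo.............:::.......ooooooooooooo
300 .o...............................oGGGGGGGGGGGG.:.............................:..
308 .................................GGGGGGGGGGGGG.:.................:..............
316 ................................:GGGGGGGGGGGGG..................................
324 ...:..........................::.GGGGGGGGGGGGG..:..........................:....
0.1310657799119435 54.25298631191254
```

```bash
python3 - <<'E'
from h import *
c=cam("wrist"); print(c[0]); s=arm.state(); Rt=R.from_euler("xyz",s["eef_rot"])
for q in [(0,0,0),(11,0,0),(11,0,-19),(11,0,-40),(0,0,-19),(0,0,-40)]: print(q,proj(c,s["position"]+Rt.apply(q)).round(0))
E
```

```text
[[325.83005206   0.         248.15016647]
 [  0.         325.83005206 195.46407388]
 [  0.           0.           1.        ]]
(0, 0, 0) [248. 231.]
(11, 0, 0) [248. 213.]
(11, 0, -19) [248. 226.]
(11, 0, -40) [248. 244.]
(0, 0, -19) [248. 246.]
(0, 0, -40) [248. 266.]
```

Emit:
send_rows --motion '[[[0, 0, 0], [0, 0, 0], 34], [[0, 0, 0], [0, 0, 0], 34], [[0, 0, 0], [0, 0, 0], 34], [[0, 0, 0], [0, 0, 2], 34], [[0, 0, 0], [0, 0, 4], 34]]' --newtons 40

```text
time: 9.1
position: [418.8, -31.1, 38.8]
eef_rot: [3.141, 0.0, 1.906]
wrist_force: [-0.1, -0.9, 0.6]
finger_gap: 0.401
finger_force: 0.0
```

Emit:
send_rows --motion '[[[0, 0, 0], [0, 0, 2], 34], [[0, 0, 0], [0, 0, 4], 34]]'

```text
time: 9.27
position: [418.5, -31.1, 34.6]
eef_rot: [-3.141, -0.0, 1.906]
wrist_force: [0.3, -1.1, -0.5]
finger_gap: 0.396
finger_force: 0.0
```

```bash
python3 - <<'E'
from h import *
go([418.9,-31,43],108.9)
c=cam("wrist");w=arm.read_camera("wrist")[:,:,::-1]; cv2.imwrite("pics/w9.png",w)
def ch(p):
    b,g,r=map(int,p); 
    if r>90 and g>70 and b<50 : return 'Y' if r>=g else 'G'
    if g>r+25: return 'G'
    if r>b+25: return 'o'
    m=(r+g+b)//3
    return '.' if m<35 else ':' if m<70 else '+' if m<120 else 'W'
for r in range(190,300,10): print(r,''.join(ch(w[r,x]) for x in range(170,330,2)))
E
```

```text
t 9.27 tcp [418.5 -31.1  34.6] yaw 109.2 j6 -0.58 F [ 0.3 -1.1 -0.5]
turn [-0.   -0.    0.06] shift [-0.1  0.4 -8.4]
190 oooooooYYYYooYooYYYoYYYYYYYYYYYYYYYYYYYYYYYYYYYYYYYYYoooooooooYYoYYYoYYYooooooYY
200 YooooooYYYYYYYYYYYYooYYYYYYYYYYYYYYYYYYYYYYYYYYYYYYYoooooooooYYYYYYYYYoYooooooYY
210 YooooooYYYoYYYYoYoYYYYYYY......................oYYYYoooooooYooooYYYYoYoYoYoYoYoY
220 YoooooooYooYYYoYYoYYoYoYYoWW+GGGGGGGGGGGGGGGWWWoYYYoooooooooYYYoYYYYYYYoYoYooYoo
230 YYooooooYYYYYYYYYYYYooYYYoWW+GGGGGGGGGGGGGGGWWWoYYoooooooooYYoooYYYYoYYoooooYoYY
240 YYYoooooooYYYYYYYYYYYYYoYoWWWGGGGGGGGGGGGGGGWWWoYoYooooooooYooYYoYYYYYoooooYooYY
250 ooooooooooooo+++++:...YYYYWWWGGGGGGGGGGGGGGGWWWYYYYoYoooo:..:+++++oooooooooooooo
260 ooooo:.....++++++:....ooYYWWW:..oGGGGGGG...:WWWYYoYoooooo....:++++++......oooooo
270 ooo......:++++++......oooYoWWGGGGG+WWWoGGGGoWWWYYYooooooo......:+++++:......oooo
280 o......:++++++:.......oooYoWWGGGoWWWWWW+GGG+WWWYYoooooooo:......:++++++:......oo
290 ............+++......ooooYoWW:GGGWWWWWWWGGG+WWWYYooooooooo......:++.............
```

Emit:
send_rows --motion '[[[0, 0, 0], [0, 0, 3], 34], [[0, 0, 0], [0, 0, 6], 34], [[0, 0, 0], [0, 0, 9], 34], [[0, 0, 0], [0, 0, 9], 34]]'

```text
time: 9.65
position: [417.8, -31.0, 25.1]
eef_rot: [-3.14, -0.001, 1.905]
wrist_force: [0.3, 0.1, 0.1]
finger_gap: 0.396
finger_force: 0.0
```

```bash
python3 - <<'E'
from h import *
print(arm.grasp_offset, [a for a in dir(arm) if not a.startswith('__')])
go([418.9,-31,43],108.9)
E
```

```text
18.700000000000003 ['Unreachable', 'camera_params', 'grasp_offset', 'read_camera', 'sign_off', 'state']
t 9.65 tcp [417.8 -31.   25.1] yaw 109.2 j6 -0.58 F [0.3 0.1 0.1]
turn [-0.02 -0.01  0.05] shift [ -0.4   1.  -17.9]
```

Emit:
send_rows --motion '[[[0, 0, 0], [0, 0, 3], 34], [[0, 0, 0], [0, 0, 5], 34], [[0, 0, 0], [0, 0, 5], 34]]'

```text
time: 9.9
position: [418.1, -31.0, 20.4]
eef_rot: [-3.141, -0.001, 1.906]
wrist_force: [0.1, -0.9, -0.3]
finger_gap: 0.394
finger_force: 0.0
```

Emit:
send_rows --motion '[[[0, 0, 0], [0, 0, 2], 34], [[0, 0, 0], [0, 0, 4], 34], [[0, 0, 0], [0, 0, 4], 34]]'

```text
time: 10.15
position: [418.2, -31.1, 16.5]
eef_rot: [-3.141, -0.0, 1.905]
wrist_force: [-0.3, 0.4, 0.4]
finger_gap: 0.396
finger_force: 0.0
```

Emit:
send_rows --motion '[[[0, 0, 0], [0, 0, 0], 18], [[0, 0, 0], [0, 0, 0], 18], [[0, 0, 0], [0, 0, 0], 18]]'

```text
time: 10.4
position: [418.5, -31.1, 16.9]
eef_rot: [3.142, 0.0, 1.905]
wrist_force: [-0.2, -0.5, -1.2]
finger_gap: 0.275
finger_force: 40.0
```

The pads now grip the real 24 mm base, so the actual tips sit well behind the reported TCP. I'll find that offset by touching the cover.

Emit:
send_rows --motion '[[[0, 0, 0], [0, 0, 0], 32], [[0, 0, 0], [0, 0, 0], 32], [[0, 0, 0], [0, 0, 2], 32], [[0, 0, 0], [0, 0, 4], 32], [[0, 0, 0], [0, 0, 4], 32]]'

```text
time: 10.82
position: [418.2, -31.0, 12.5]
eef_rot: [-3.141, -0.0, 1.906]
wrist_force: [-0.2, 1.0, 0.2]
finger_gap: 0.372
finger_force: 0.0
```

Emit:
send_rows --motion '[[[0, 0, 0], [0, 0, 2], 32], [[0, 0, 0], [0, 0, 4], 32], [[0, 0, 0], [0, 0, 4], 32]]'

```text
time: 11.07
position: [418.8, -31.1, 10.9]
eef_rot: [-3.14, -0.001, 1.906]
wrist_force: [-7.2, 1.6, 18.8]
finger_gap: 0.376
finger_force: 9.4
```

Emit:
send_rows --motion '[[[0, 0, 0], [0, 0, -2.5], 32], [[0, 0, 0], [0, 0, -4], 32], [[0, 0, 0], [0, 0, -4], 18], [[0, 0, 0], [0, 0, -4], 18], [[0, 0, 0], [0, 0, -4], 18]]' --newtons 60

```text
time: 11.48
position: [419.2, -31.3, 13.4]
eef_rot: [3.141, 0.001, 1.906]
wrist_force: [-1.4, 0.1, 5.2]
finger_gap: 0.266
finger_force: 60.7
```

Emit:
send_rows --motion '[[[0, 0, 0], [0, 0, 0], 15], [[0, 0, 0], [0, 0, 0], 15]]'

```text
time: 11.65
position: [419.2, -31.3, 13.4]
eef_rot: [3.141, 0.0, 1.906]
wrist_force: [-0.3, 0.4, 4.9]
finger_gap: 0.271
finger_force: 60.7
```

```bash
python3 - <<'E'
from h import *
go([608.5,124.4,125],114.2)
c=cam("wrist");w=arm.read_camera("wrist")[:,:,::-1]; cv2.imwrite("pics/w10.png",w)
s=arm.state();Rt=R.from_euler("xyz",s["eef_rot"]);col=cv2.cvtColor(w,cv2.COLOR_BGR2HSV)[:,246].astype(int)
m=(col[:,0]>18)&(col[:,0]<35)&(col[:,1]>140)&(col[:,2]>60); r=np.flatnonzero(m)
print(r[np.r_[True,np.diff(r)>3]],r[np.r_[np.diff(r)>3,True]])
for v in (r.min(),r[r<260].max()): print(v,Rt.inv().apply(plane(c,(248.5,v),91)-s["position"]).round(1))
x=np.flatnonzero((lambda h:(h[...,0]>18)&(h[...,0]<35)&(h[...,1]>140)&(h[...,2]>60))(cv2.cvtColor(w,cv2.COLOR_BGR2HSV)[150])); print(x)
E
```

```text
t 11.65 tcp [419.2 -31.3  13.4] yaw 109.2 j6 -0.58 F [-0.3  0.4  4.9]
turn [ 0.01  0.01 -1.  ] shift [  84.8  230.1 -111.5]
[85] [230]
85 [ 79.7   0.4 -77.7]
230 [ 34.8   0.3 -77.6]
[210 211 212 213 214 215 216 217 218 219 220 221 222 223 224 225 226 227
 228 229 230 231 232 233 234 235 236 237 238 239 240 241 242 243 244 245
 246 247 248 249 250 251 252 253 254 255 256 257 258 259 260 261 262 263
 264 265 266 267 268 269 270 271 272 273 274 275 276 277 278 279 280 281
 282 283 284 285 286 287]
```

The level is now gripped on its base and centred on the tool to within 0.3 mm. I'll lift it over to the shelf middle.

Emit:
send_rows --motion '[[[0, 0, 0], [0, 0, -30], 15], [[0, 0, 0], [0, 0, -70], 15], [[0, 0, 0], [0, 0, -107], 15], [[0, 0, 0], [12, 30, -107], 15], [[0, 0, 0], [25, 68, -107], 15]]'

```text
time: 12.12
position: [476.3, 14.0, 123.1]
eef_rot: [3.136, 0.004, 1.902]
wrist_force: [-0.3, -1.2, -1.2]
finger_gap: 0.273
finger_force: 59.8
```

Emit:
send_rows --motion '[[[0, 0, -0.2], [13, 35, 0], 15], [[0, 0, -0.4], [26, 70, 0], 15], [[0, 0, -0.6], [39, 105, 0], 15], [[0, 0, -0.8], [50, 137, 0], 15], [[0, 0, -1], [60, 162, 0], 15]]'

```text
time: 12.53
position: [608.7, 126.4, 118.0]
eef_rot: [-3.14, -0.001, 1.994]
wrist_force: [0.4, -0.1, -2.3]
finger_gap: 0.266
finger_force: 59.8
```

Emit:
send_rows --motion '[[[0, 0, 0], [0, 0, 0], 15], [[0, 0, 0], [0, 0, 0], 15], [[0, 0, 0], [0, 0, 0], 15], [[0, 0, 0], [0, 0, 0], 15]]'

```text
time: 12.87
position: [606.2, 123.9, 118.6]
eef_rot: [-3.139, -0.001, 1.992]
wrist_force: [0.5, -0.2, -1.6]
finger_gap: 0.267
finger_force: 60.0
```

```bash
python3 - <<'E'
from h import *
go([608.5,124.4,90],114.2)
c=cam("wrist");w=arm.read_camera("wrist")[:,:,::-1]; cv2.imwrite("pics/w11.png",w)
g=cv2.cvtColor(w,cv2.COLOR_BGR2HSV)
for r in (60,100,140,180,220):
    s=g[r,:,1]<60; x=np.flatnonzero(s); 
    runs=np.split(x,np.flatnonzero(np.diff(x)>4)+1); print(r,[(a[0],a[-1]) for a in runs if len(a)>15])
E
```

```text
t 12.87 tcp [606.2 123.9 118.6] yaw 114.1 j6 -0.33 F [ 0.5 -0.2 -1.6]
turn [-0.03 -0.01 -0.01] shift [-0.6  2.4 28.6]
60 [(np.int64(128), np.int64(387)), (np.int64(426), np.int64(511))]
100 [(np.int64(133), np.int64(207)), (np.int64(289), np.int64(382)), (np.int64(417), np.int64(511))]
140 [(np.int64(137), np.int64(209)), (np.int64(288), np.int64(377)), (np.int64(407), np.int64(511))]
180 [(np.int64(142), np.int64(210)), (np.int64(287), np.int64(373)), (np.int64(397), np.int64(511))]
220 [(np.int64(146), np.int64(211)), (np.int64(285), np.int64(368)), (np.int64(388), np.int64(511))]
```

```bash
python3 - <<'E'
from h import *
c=cam("wrist"); s=arm.state(); Rt=R.from_euler("xyz",s["eef_rot"]); f=lambda p,z:Rt.inv().apply(plane(c,p,z)-s["position"]).round(1)[:2]
for r,a,b in ((60,128,387),(100,133,382),(140,137,377),(180,142,373),(220,146,368)): print(r,f((a,r),113),f((b,r),113),f((b,r),122))
w=cv2.imread("pics/w11.png")
for x in (150,165,180,310,340): print(x,[ (r,w[r,x].tolist()) for r in range(0,60,4)])
E
```

```text
60 [ 93.5 -62. ] [93.4 72. ] [92.6 68.4]
100 [ 73.7 -61.5] [73.5 71.9] [73.7 68.3]
140 [ 52.3 -61.6] [52.2 71.7] [53.5 68.2]
180 [ 29.3 -61.1] [29.2 72.1] [31.7 68.6]
220 [  4.5 -61.2] [ 4.4 72. ] [ 8.1 68.5]
150 [(0, [89, 93, 89]), (4, [87, 89, 86]), (8, [89, 92, 88]), (12, [89, 89, 88]), (16, [90, 92, 90]), (20, [88, 90, 88]), (24, [166, 168, 164]), (28, [166, 169, 165]), (32, [163, 168, 163]), (36, [164, 169, 164]), (40, [164, 168, 164]), (44, [163, 167, 163]), (48, [164, 166, 163]), (52, [165, 169, 165]), (56, [163, 167, 162])]
165 [(0, [88, 90, 87]), (4, [85, 89, 86]), (8, [86, 87, 87]), (12, [87, 89, 86]), (16, [86, 88, 86]), (20, [89, 90, 86]), (24, [90, 89, 89]), (28, [85, 87, 85]), (32, [163, 168, 163]), (36, [161, 165, 162]), (40, [161, 164, 158]), (44, [161, 164, 160]), (48, [162, 166, 163]), (52, [164, 167, 163]), (56, [162, 167, 162])]
180 [(0, [88, 90, 89]), (4, [89, 92, 88]), (8, [88, 89, 88]), (12, [88, 89, 87]), (16, [88, 89, 88]), (20, [90, 92, 90]), (24, [86, 88, 87]), (28, [90, 92, 89]), (32, [88, 90, 88]), (36, [95, 97, 94]), (40, [162, 166, 161]), (44, [159, 162, 160]), (48, [162, 165, 162]), (52, [163, 168, 165]), (56, [161, 164, 161])]
310 [(0, [163, 165, 162]), (4, [165, 167, 164]), (8, [162, 164, 161]), (12, [162, 165, 160]), (16, [163, 167, 163]), (20, [162, 165, 161]), (24, [163, 167, 164]), (28, [165, 168, 164]), (32, [88, 91, 89]), (36, [89, 91, 87]), (40, [88, 90, 87]), (44, [89, 90, 88]), (48, [89, 90, 89]), (52, [89, 90, 89]), (56, [89, 90, 87])]
340 [(0, [162, 165, 161]), (4, [161, 165, 160]), (8, [162, 164, 162]), (12, [162, 166, 160]), (16, [160, 164, 160]), (20, [162, 166, 161]), (24, [163, 166, 162]), (28, [162, 165, 162]), (32, [163, 168, 163]), (36, [163, 166, 162]), (40, [124, 128, 124]), (44, [89, 90, 87]), (48, [88, 90, 88]), (52, [87, 89, 86]), (56, [88, 90, 88])]
```

Emit:
send_rows --motion '[[[0, 0, 0], [0, 3.5, 12], 15], [[0, 0, 0], [0, 3.5, 24], 15], [[0, 0, 0], [0, 3.5, 30], 15], [[0, 0, 0], [0, 3.5, 30], 15], [[0, 0, 0], [0, 3.5, 30], 15]]'

```text
time: 13.33
position: [609.8, 125.9, 88.3]
eef_rot: [-3.139, -0.001, 1.993]
wrist_force: [-0.3, -0.6, -1.9]
finger_gap: 0.266
finger_force: 60.1
```

Emit:
send_rows --motion '[[[0, 0, 0], [0, 0, 2], 15], [[0, 0, 0], [0, 0, 4], 15]]'

```text
time: 13.5
position: [611.8, 126.2, 86.5]
eef_rot: [3.14, 0.001, 1.993]
wrist_force: [0.2, 0.2, -1.6]
finger_gap: 0.271
finger_force: 60.1
```

Emit:
send_rows --motion '[[[0, 0, 0], [0, 0, 1.5], 15], [[0, 0, 0], [0, 0, 1.5], 15]]'

```text
time: 13.67
position: [611.0, 126.2, 84.3]
eef_rot: [-3.141, -0.0, 1.993]
wrist_force: [0.5, 0.7, -1.5]
finger_gap: 0.264
finger_force: 60.1
```

Emit:
send_rows --motion '[[[0, 0, 0], [0, 0, 1], 15], [[0, 0, 0], [0, 0, 2], 15], [[0, 0, 0], [0, 0, 2], 15]]'

```text
time: 13.92
position: [611.4, 126.2, 83.1]
eef_rot: [3.141, 0.0, 1.993]
wrist_force: [-0.8, 0.4, -1.0]
finger_gap: 0.269
finger_force: 60.3
```

Emit:
send_rows --motion '[[[0, 0, 0], [0, 0, 1], 15], [[0, 0, 0], [0, 0, 1.5], 15]]'

```text
time: 14.08
position: [611.6, 125.9, 82.2]
eef_rot: [3.141, 0.001, 1.993]
wrist_force: [-2.7, -2.3, 7.3]
finger_gap: 0.273
finger_force: 61.0
```

Contact is at 7 N. I'll release, raise, and turn the tool so its fingers span the level's length.

Emit:
send_rows --motion '[[[0, 0, 0], [0, 0, -0.7], 15], [[0, 0, 0], [0, 0, -0.7], 45], [[0, 0, 0], [0, 0, -0.7], 45], [[0, 0, 0], [0, 0, -0.7], 45], [[0, 0, 0], [0, 0, -0.7], 45]]'

```text
time: 14.5
position: [611.0, 126.2, 81.3]
eef_rot: [-3.142, -0.0, 1.993]
wrist_force: [1.0, 1.1, 0.3]
finger_gap: 0.531
finger_force: 0.0
```

Emit:
send_rows --motion '[[[0, 0, 0], [0, 0, -10], 45], [[0, 0, 0], [0, 0, -35], 45], [[0, 0, 0], [0, 0, -75], 45], [[0, 0, -0.5], [0, 0, -75], 60], [[0, 0, -1.8], [0, 0, -75], 84]]'

```text
time: 14.92
position: [614.4, 126.5, 161.9]
eef_rot: [3.134, 0.004, 2.153]
wrist_force: [-0.4, -0.4, -0.4]
finger_gap: 0.79
finger_force: 0.0
```

```bash
python3 - <<'E'
from h import *
c=cam("wrist");w=arm.read_camera("wrist")[:,:,::-1]; cv2.imwrite("pics/w12.png",w)
s=arm.state();Rt=R.from_euler("xyz",s["eef_rot"])
h=cv2.cvtColor(w,cv2.COLOR_BGR2HSV); h,sa,v=cv2.split(h)
m=(h>20)&(h<35)&(sa>120)&(v>60); P=[]
for b,cc in blobs(m,100)[0]: print("y",b,cc,plane(c,cc,160).round(1))
for b,cc in blobs((h>36)&(h<80)&(sa>100)&(v>50),60)[0]: print("g",b,cc,plane(c,cc,150).round(1))
go([609,125.5,150],204.2)
E
```

```text
y [208, 85, 78, 257, 6279] [246.7, 200.6] [603.9 141.3 160. ]
g [235, 179, 25, 32, 637] [247.3, 194.4] [603.9 142.  150. ]
g [231, 209, 24, 34, 389] [241.6, 229.0] [613.4 121.1 150. ]
g [226, 241, 24, 32, 560] [237.4, 257.4] [621.9 102.9 150. ]
t 14.97 tcp [612.9 126.4 159.8] yaw 123.7 j6 -0.5 F [-0.7  0.1  0.3]
turn [  0.02   0.06 -16.1 ] shift [ 1.4 -3.7  9.8]
```

Emit:
send_rows --motion '[[[0, 0, -1.4], [0.7, -1.8, 0], 84], [[0, 0, -2.8], [0.7, -1.8, 0], 84], [[0, 0, -4.2], [0.7, -1.8, 0], 84], [[0, 0, -5.6], [0.7, -1.8, 0], 84], [[0, 0, -7], [0.7, -1.8, 0], 84]]'

```text
time: 15.38
position: [608.9, 125.7, 156.5]
eef_rot: [-3.141, -0.001, 2.765]
wrist_force: [0.0, -0.1, -0.7]
finger_gap: 0.989
finger_force: 0.0
```

Emit:
send_rows --motion '[[[0, 0, -1.4], [0, 0, 0], 84], [[0, 0, -2.8], [0, 0, 0], 84], [[0, 0, -4.2], [0, 0, 0], 84], [[0, 0, -5.6], [0, 0, 0], 84], [[0, 0, -7], [0, 0, 0], 84]]'

```text
time: 15.8
position: [608.9, 125.8, 156.5]
eef_rot: [3.141, -0.001, -2.908]
wrist_force: [0.1, -0.7, -0.6]
finger_gap: 0.984
finger_force: 0.0
```

Emit:
send_rows --motion '[[[0, 0, -1.4], [0, 0, 10], 84], [[0, 0, -2.1], [0, 0, 20], 84], [[0, 0, -2.1], [0, 0, 25], 84], [[0, 0, -2.1], [0, 0, 25], 84], [[0, 0, -2.1], [0, 0, 25], 84]]'

```text
time: 16.22
position: [608.7, 125.7, 131.2]
eef_rot: [3.141, -0.001, -2.731]
wrist_force: [1.1, -0.2, -0.3]
finger_gap: 0.985
finger_force: 0.0
```

```bash
cat >> h.py <<'E'
def ch(p):
    b,g,r=map(int,p)
    if r>90 and g>70 and b<60 : return 'Y' if r>=g else 'G'
    if g>r+25: return 'G'
    if r>b+25: return 'o'
    m=(r+g+b)//3
    return '.' if m<35 else ':' if m<70 else '+' if m<120 else 'W'
def txt(w,rows,cols):
    for r in rows: print(r,''.join(ch(w[r,x]) for x in cols))
E
python3 - <<'E'
from h import *
go([611,126,130],204.2)
c=cam("wrist");w=arm.read_camera("wrist")[:,:,::-1]; cv2.imwrite("pics/w13.png",w)
txt(w,range(190,300,8),range(90,410,4))
E
```

```text
t 16.22 tcp [608.7 125.7 131.2] yaw -156.5 j6 -1.89 F [ 1.1 -0.2 -0.3]
turn [ 0.   -0.01 -0.13] shift [-2.2 -0.7  1.2]
190 WWWWWWWWWWWWWWWWWWWWWWWWWWWWWWWWWWWWW++++++++++++++++++++++++++++WWWWWWWWWWWWWWW
198 WWWWWWWWWWWWWWWWWWWWWWWWWWWWWWWWWWWW++++++++++++++++++++++++++++++++++++WWWWWWW+
206 WWWWWWWWWWWWWWW+W+WWW+W+W+++W+++++++++++++++++++++++++++++++++oooooooooo..++W+++
214 WWW..ooo........................oooooooooooooo.........................ooo..++++
222 :.oYoooYoYoYoYoYYYYYYYYYYYYYYYYYYYYYYYYYYYYYYYYYYYYYYYYYYYYYYYYYYYYYYYYYYYYY..:+
230 ooooooooooooooooooooooo..+WWW+WWWWWWWWWWWWWWWWWWWWWW+..ooooooooooooooooooooooo..
238 YYYYYYYYYYYYYYYYYYYYYo...:::::::::::::o::::::ooooGo:o...oYYYYYYYYYYYYYYYYYYYYYYY
246 YYYYYYYYYYYYYYYYYYYYYo.:GGGGGGGGG.GGGGGGGGGGGGGGGGGGGo..YYYYYYYYYYYYYYYYYYYYYYYo
254 YYYYYYYYYYYYooooYYYYYo..GGGGGGGGG.GGGWWWWWWWGGGGGGGGGG..YYYYYYYYooooYYYYYYYYYYY.
262 YYYYYYYYYYY:::..oYYYYY..:GGGGGGoG:GGoGGoGoo::Go::::::...YYYYYYYo..:::+YYYYYYYYY.
270 YYYYYYY..:::.....YYYYY..+WWWWWWWWW+++++++++++++++++++:::YYYYYYY.....:::..YYYYYY.
278 YYYYY:..:::......YYYYoWWWWWWWWWWWWWWWWWWWWW++++++++++++++++++++......::::..+++..
286 WWWW..::::.......WWWWWWWWWWWWWWWWWWWWWWWWWWWWWWWWW+++++++++++++.......::::..++WW
294 WW...::::........WWWWWWWWWWWWWWWWWWWWWWWWWWWWWWWWWWWWWWWW++++++........::::...WW
```

The vial reads clearly between the fingers, with the bubble near columns 238–262. I'll press down in small steps.

Emit:
send_rows --motion '[[[0, 0, -0.13], [-2.2, -0.7, 3], 84], [[0, 0, -0.13], [-2.2, -0.7, 6], 84], [[0, 0, -0.13], [-2.2, -0.7, 9], 84], [[0, 0, -0.13], [-2.2, -0.7, 9], 84]]'

```text
time: 16.6
position: [611.0, 125.9, 121.8]
eef_rot: [3.141, -0.001, -2.717]
wrist_force: [0.4, -0.6, -1.0]
finger_gap: 0.982
finger_force: 0.0
```

Emit:
send_rows --motion '[[[0, 0, 0], [0, 0, 1.5], 84], [[0, 0, 0], [0, 0, 3], 84]]'

```text
time: 16.77
position: [611.5, 126.0, 119.6]
eef_rot: [-3.142, 0.0, -2.717]
wrist_force: [-0.1, 0.5, 0.1]
finger_gap: 0.981
finger_force: 0.0
```

Emit:
send_rows --motion '[[[0, 0, 0], [0, 0, 1], 84], [[0, 0, 0], [0, 0, 2], 84]]'

```text
time: 16.93
position: [611.4, 126.0, 117.5]
eef_rot: [3.142, -0.0, -2.717]
wrist_force: [-0.7, 0.5, -0.1]
finger_gap: 0.985
finger_force: 0.0
```

Emit:
send_rows --motion '[[[0, 0, 0], [0, 0, 1], 84], [[0, 0, 0], [0, 0, 2], 84]]'

```text
time: 17.1
position: [611.5, 126.0, 115.6]
eef_rot: [-3.142, 0.0, -2.717]
wrist_force: [-0.7, 0.1, -0.7]
finger_gap: 0.981
finger_force: 0.0
```

Emit:
send_rows --motion '[[[0, 0, 0], [0, 0, 1], 84], [[0, 0, 0], [0, 0, 1], 84]]'

```text
time: 17.27
position: [611.5, 126.0, 114.7]
eef_rot: [3.141, 0.0, -2.717]
wrist_force: [-0.1, -0.2, 0.4]
finger_gap: 0.984
finger_force: 0.0
```

Emit:
send_rows --motion '[[[0, 0, 0], [0, 0, 1], 84], [[0, 0, 0], [0, 0, 2], 84]]'

```text
time: 17.43
position: [612.1, 125.8, 114.1]
eef_rot: [-3.141, 0.001, -2.717]
wrist_force: [-2.3, -1.4, 9.2]
finger_gap: 0.985
finger_force: 4.7
```

Emit:
send_rows --motion '[[[0, 0, 0], [0, 0, 1], 84], [[0, 0, 0], [0, 0, 1], 84]]'

```text
time: 17.6
position: [612.4, 125.9, 114.2]
eef_rot: [-3.141, 0.002, -2.717]
wrist_force: [-3.4, -1.5, 8.2]
finger_gap: 0.987
finger_force: 4.3
```

```bash
python3 - <<'E'
from h import *
go([611,126,130],204.2)
w=arm.read_camera("wrist")[:,:,::-1]; cv2.imwrite("pics/w14.png",w)
txt(w,range(200,310,8),range(90,410,3))
E
```

```text
t 17.6 tcp [612.4 125.9 114.2] yaw -155.7 j6 -1.91 F [-3.4 -1.5  8.2]
turn [-0.01  0.02  0.03] shift [  1.2   0.6 -15.8]
200 WWWWWWWWWWWWWWWWWWWWWWWWWWWWWWWWWWWWWWWWWWWWWWW+++++++++++++++++++++++++++++++++++++++++++++WWWWWWWWWWWWWWW
208 WWWWWWWWWWWWWWWWWW+WWWWWWWWWWWWWWWWWWWWWWWWWWW++++++++++++++++++++++++++++++++++++++++++++++++++++WW+WWWWWW
216 ...ooooo..................................ooooooooooooooooooooo..................................oooo...:++
224 oYYYYYoYYoYooYYYYYoYYYYYoYYoYYYYYooYooooooooooooooooooooooooooooooooooooooooooooooooooYooooooooooooooooo...
232 ooooooooooooooooooooooooooooYYYYYYYYYYYYYYYYYYYYYYYYYYYYYYYYYYYYYYYYYYYYYYYYooooooooooooooooooooooooooooooo
240 oYYooYYYYYYoYYoYYooYooYYoYoo....+WWWWWWWWWWWWWWWWWWWWWWWWWWWWWWWWWWWWWWW:...ooooooooooooooooooooooooooooooo
248 YYYYYYYYYYYYYYYYYYYYYYYYYYo....oooooGooooGoo.GooGoooooGooGo.oooooGooooooG....ooYYYYYYYYYYYYYYYYYYYYYYYYYYYY
256 YYYYYYYYYYYYYYY::::..oYYYYo....GGGGGGGGGGGGG.GGGGGGGGGGGGGG.GGGGGGGGGGGGGG...oYYYYYYY..::::YYYYYYYYYYYYYYYY
264 YYYYYYYYYYYYYo::::....YYYYY::.GGGGGGGGGGGGGG.GGGGGGWWWWWWWWWoGGGGGGGGGGGGG...oYYYYYYo....::::YYYYYYYYYYYYYY
272 YYYYYYYY:..:::::......YYYYo....GGGGGGGGGGGGG.GGGGGG+++++++++GGGGGGGGGGGGGo...oYYYYYY.......::::...YYYYYYYYY
280 YYYYYYo..:::::........oYYYYo...WWWWWWWWWWW+++++++++++++++++++++++++++++++....oYYYYYY........:::::...YYYYYYY
288 YYYYo...:::::.........oYYYYWWWWWWWWWWWWWWWWWWWWWWWWWWW+++++++++++++++++++++++YYYYYYY..........:::::...YYYYY
296 WW:...:::::...........WWWWWWWWWWWWWWWWWWWWWWWWWWWWWWWWWWWWWWWWW+++++++++++++++++++++...........::::::...+++
304 .....+++++...........WWWWWWWWWWWWWWWWWWWWWWWWWWWWWWWWWWWWWWWWWWWWWWWWWWW+++++++++++++...........:++++:....:
```

Emit:
send_rows --motion '[[[0, 0, 0], [0, 0, 0.3], 84], [[0, 0, 0], [0, 0, 0.3], 84], [[0, 0, 0], [0, 0, 0.3], 84], [[0, 0, 0], [0, 0, 0.3], 84], [[0, 0, 0], [0, 0, 0.3], 84]]'

```text
time: 18.07
position: [612.4, 125.9, 114.2]
eef_rot: [-3.141, 0.002, -2.717]
wrist_force: [-3.1, -2.0, 9.8]
finger_gap: 0.984
finger_force: 4.9
```

Emit:
send_rows --motion '[[[0, 0, 0], [0, 0, 0], 84], [[0, 0, 0], [0, 0, 0], 84], [[0, 0, 0], [0, 0, 0], 84], [[0, 0, 0], [0, 0, 0], 84], [[0, 0, 0], [0, 0, 0], 84]]'

```text
time: 18.48
position: [612.4, 125.9, 114.2]
eef_rot: [-3.141, 0.002, -2.717]
wrist_force: [-2.8, -2.3, 9.9]
finger_gap: 0.984
finger_force: 4.9
```

```bash
cat >> h.py <<'E'
def bubble(name,r0=230,r1=300):
    w=arm.read_camera("wrist")[:,:,::-1]; cv2.imwrite(f"pics/{name}.png",w)
    txt(w,range(r0,r1,3),range(178,318,2)); print("F",arm.state()["wrist_force"].round(1),arm.state()["position"].round(1))
    return w
E
python3 - <<'E'
from h import *
bubble("w15",244,288)
E
```

```text
244 ....+WWWWWWWWWWWWWWWWWWWWWWWWWWWWWWWWWWWWWWWWWWWWWWWWWWWWWWWWWW+......
247 ...ooooooooooooooooooo..oo:::oo::::::::::o::..::::::::::::::::::o.....
250 ..GGGGGGGGGGGGGGGGGGGG.:GGGGGGGGGGGGGGGGGGGGo.GGGGGGGGGGGGGGGoGGGG....
253 ..GGGGGGGGGGGGGGGGGGGG.GGGGGGGGGGGGGGGGGGGGGG.GGGGGGGGGGGGGGGGGGGG....
256 .:GGGGGGGGGGGGGGGGGGGG.GGGGGGGGGGGGGGGGGGGGGG.GGGGGGGGGGGGGGGGGGGG....
259 .oGGGGGGGGGGGGGGGGGGGG.GGGGGGGGGGGGGGGGGGGGGG.GGGGGGGGGGGGGGGGGGGG....
262 .oGGGGGGGGGGGGGGGGGGGG.GGGGGGGGGGGGG+W++++W++++++GGGGGGGGGGGGGGGGGG...
265 .GGGGGGGGGGGGGGGGGGGGG.GGGGGGGGGGG+WWWWWWWWWWWWWW+GGGGGGGGGGGGGGGGG...
268 .GGGGGGGGGGGGGGGGGGGGG.GGGGGGGGGGG++WWWWWWWWWWWWW+GGGGGGGGGGGGGGGGG...
271 .:GGGGGGGGGGGGGGGGGGGG.GGGGGGGGGGGG+++++++++++++++GGGGGGGGGGGGGGGGo...
274 ...:++++++++++++++++::.::::::G:G:ooGGooGoooG:.ooGGGGGGGGoGGoGGGGGo....
277 ..:WWWWWWWWWWWWWWWW++++++++++++++++++++++++++++++++++++++++++++++.....
280 ..+WWWWWWWWWWWWWWWW++++++++++++++++++++++++++++++++++++++++++++++:....
283 ++WWWWWWWWWWWWWWWWWWWWW+++++++++++++++++++++++++++++++++++++++++++....
286 WWWWWWWWWWWWWWWWWWWWWWWWWWW+++++WW++++++++++++++++++++++++++++++++++++
F [-2.  -0.7 10.5] [612.5 125.9 114.2]
```

Pressed at 10 N, the bubble spans columns 246–276 (centre 261.5). The lines are at 222.5 and 268.5 (middle 245.5), so the bubble is about 7 mm away from the foot. That needs roughly 1.3 rad clockwise, so I'll go to the knob.

Emit:
send_rows --motion '[[[0, 0, 0], [0, 0, -12], 84], [[0, 0, 0], [0, 0, -40], 84], [[0, 0, 0], [0.5, -20, -62], 80], [[0, 0, 0], [1, -55, -62], 75], [[0, 0, 0], [1.5, -93, -62], 75]]'

```text
time: 18.95
position: [650.4, 41.3, 176.7]
eef_rot: [-3.139, 0.005, -2.714]
wrist_force: [0.9, -0.3, -0.2]
finger_gap: 0.88
finger_force: 0.0
```

Emit:
send_rows --motion '[[[0, 0, 0], [0.5, -36, 0], 75], [[0, 0, 0], [1, -72, 0], 75], [[0, 0, 0], [1.7, -106, 0], 75], [[0, 0, 0], [1.7, -106, 0], 75], [[0, 0, 0], [1.7, -106, 0], 75]]'

```text
time: 19.37
position: [691.0, -58.7, 173.1]
eef_rot: [3.141, 0.0, -2.72]
wrist_force: [0.0, 0.2, -1.3]
finger_gap: 0.88
finger_force: 0.0
```

Emit:
send_rows --motion '[[[0, 0, 0], [0, 0, 0], 75], [[0, 0, 0], [0, 0, 0], 75], [[0, 0, 0], [0, 0, 0], 75]]'

```text
time: 19.62
position: [690.1, -55.1, 173.3]
eef_rot: [3.141, -0.0, -2.715]
wrist_force: [0.2, 0.1, 0.1]
finger_gap: 0.881
finger_force: 0.0
```

```bash
python3 - <<'E'
from h import *
go([691,-57,150],204)
c=cam("wrist");w=arm.read_camera("wrist")[:,:,::-1]; cv2.imwrite("pics/w16.png",w)
txt(w,range(130,320,5),range(150,350,3))
b,l=blobs((w.max(2)<45).astype(np.uint8),200); print(b)
E
```

```text
t 19.62 tcp [690.1 -55.1 173.3] yaw -155.6 j6 -2.18 F [0.2 0.1 0.1]
turn [ 0.01 -0.    0.09] shift [-0.  -2.1 23.3]
130 WWoooooooooooooooooooooooooooooooooooooooooooo+++++++++++++++WWWWWW
135 WWooooooooooooooooooooooooooooooooooooooooooYo:+++++++++++++WWWWWWW
140 WWoooooooooooooooooooooooooooooooooooooooooooo:+++++++++++WWWWWWWWW
145 WWooooooooooooooooooooooooooooooooooooooooYYoo:++++++++++WWWWWWWWWW
150 WWooooooooooooooooooooooooooooooooooooooYoooYo++++++++++WWWWWWWWWWW
155 WWooooooooooooooooooooooooooooo....oYooooooooo+++++++++WWWWWWWWWWWW
160 WWoooooooooooooooooooooooooo.:.::.:...oooYoooo++++++++++WWWWWWWWWWW
165 WWoooooooooooooooooooooooo.:............ooooo:+++++++++++++WWWWWWWW
170 WWooooooooooooooooooooooo.::.:::WWW++++++++++++++++++++++++++WWWWWW
175 WWooooooooooooooooooYYoYo:.::+:.WW++++++++++++++++++++++++++++++WWW
180 WWooooooooooooooooooooooo....:::::::++++++++++++++++++++++++++++++W
185 WWooooooooooooooooooooooY.:++:.:::::::+++++++++++++++++++++++++++++
190 WWoooooooooooooooooooooYo::::..........:+++++++++++++++++++++++++++
195 WWooooooooooooooooooooooo:.............:++++
[... 1357 characters left out ...]
WWWWWWWWWWWWWW:WWWWWWWWWWW:.......
295 .....:WWWWWWWWWWWWWWWWWWWWWWWWWWWWWWWWWWWWWWWWW+WWWWWWWWWW+:W......
300 .........WWWWWWWWWWWWWWWWWWWWWWWWWWWWWWWWWWWWW+WWWWWWWWWWW+WW:.....
305 ....+WWWWWWWWWWWWWWWWWWWWWWWWWWWWWWWWWWWWWWWWW:WWWWWWWWWWW:WWW.....
310 ....+++::WWWWWWWWWWWWWWWWWWWWWWWWWWWWWWWWWWWWW:WWWWWWWWWWW:WWWW....
315 ...+++:::WWWWWWWWWWWWWWWWWWWWWWWWWWWWWWWWWWWWWWWWWWW+WWWW++WWWW+...
[([223, 155, 46, 37, 672], [240.5, 167.8]), ([217, 184, 62, 67, 2314], [247.7, 214.5]), ([392, 188, 42, 57, 1484], [412.6, 215.1]), ([419, 191, 84, 5, 308], [459.4, 192.6]), ([0, 251, 512, 133, 29528], [252.8, 343.5]), ([183, 260, 99, 13, 435], [233.0, 266.3]), ([406, 282, 106, 11, 431], [461.9, 286.3])]
```

```bash
python3 - <<'E'
from h import *
s=arm.state();c=cam("wrist");Rt=R.from_euler("xyz",s["eef_rot"])
for p,z in (((247.5,225.5),152),((247.5,225.5),146),((247,252),150),((247,199),150),((218,222),150),((277,222),150),((218,222),140),((277,222),140)):
    P=plane(c,p,z); print(p,z,P.round(1),Rt.inv().apply(P-s["position"]).round(1))
T=cam("top");S=cam("scene");K=(cam("wrist"))
ft=lambda u,v:(110+u*.275-.4,60+v*.275-.4); fs=lambda u,v:(200+u*.225-.4,110+v*.225-.4)
print(tri(K,(247.5,225.5),S,fs(632,370)),tri(K,(247.5,225.5),T,ft(628,253)))
E
```

```text
(247.5, 225.5) 152 [695.7 -53.  152. ] [-5.9 -0.4 21.4]
(247.5, 225.5) 146 [698.1 -52.  146. ] [-8.5 -0.4 27.4]
(247, 252) 150 [714.4 -45.  150. ] [-26.2  -0.7  23.4]
(247, 199) 150 [679.8 -60.5 150. ] [11.6 -0.6 23.4]
(218, 222) 150 [702.3 -71.4 150. ] [ -4.3 -19.8  23.4]
(277, 222) 150 [686.2 -36.  150. ] [-4.3 19.1 23.4]
(218, 222) 140 [706.4 -70.6 140. ] [ -8.4 -20.8  33.4]
(277, 222) 140 [689.6 -33.4 140. ] [-8.4 20.  33.4]
(array([695.95815983, -53.35076051, 152.71637759]), np.float64(1.0584371774939154)) (array([695.06605121, -53.098268  , 152.45692109]), np.float64(0.9243324255875515))
```

The knob's top disc is at (695.5, −53.2, 152.6), and all three views agree. I'll descend around it and close.

Emit:
send_rows --motion '[[[0, 0, 0], [-5, -0.4, 15], 70], [[0, 0, 0], [-5, -0.4, 35], 70], [[0, 0, 0], [-5, -0.4, 55], 70], [[0, 0, 0], [-5, -0.4, 72], 70], [[0, 0, 0], [-5, -0.4, 81], 70]]' --newtons 40

```text
time: 20.08
position: [693.0, -53.6, 88.0]
eef_rot: [3.138, -0.004, -2.716]
wrist_force: [-0.5, 0.8, -0.8]
finger_gap: 0.817
finger_force: 0.0
```

Emit:
send_rows --motion '[[[0, 0, 0], [0, 0, 0], 60], [[0, 0, 0], [0, 0, 0], 50], [[0, 0, 0], [0, 0, 0], 30], [[0, 0, 0], [0, 0, 0], 30], [[0, 0, 0], [0, 0, 0], 30]]'

```text
time: 20.5
position: [695.5, -53.7, 93.2]
eef_rot: [3.14, 0.001, -2.717]
wrist_force: [-1.9, 3.8, -1.1]
finger_gap: 0.459
finger_force: 40.5
```

Emit:
send_rows --motion '[[[0, 0, 0], [0, 0, 0], 30], [[0, 0, 0], [0, 0, 0], 30]]'

```text
time: 20.67
position: [695.5, -53.8, 92.8]
eef_rot: [3.141, 0.001, -2.717]
wrist_force: [-0.7, 6.0, -1.9]
finger_gap: 0.457
finger_force: 40.5
```

The knob is gripped at 39 mm. I'll turn it clockwise by 15 × 5°, about 1.31 rad.

Emit:
send_rows --motion '[[[0, 0, 1], [0, 0, 0], 30], [[0, 0, 2], [0, 0, 0], 30], [[0, 0, 3], [0, 0, 0], 30], [[0, 0, 4], [0, 0, 0], 30], [[0, 0, 5], [0, 0, 0], 30]]'

```text
time: 21.08
position: [695.8, -55.5, 93.2]
eef_rot: [-3.14, 0.001, 3.126]
wrist_force: [-1.1, 1.6, -0.0]
finger_gap: 0.456
finger_force: 40.5
```

Emit:
send_rows --motion '[[[0, 0, 1], [0, 0, 0], 30], [[0, 0, 2], [0, 0, 0], 30], [[0, 0, 3], [0, 0, 0], 30], [[0, 0, 4], [0, 0, 0], 30], [[0, 0, 5], [0, 0, 0], 30]]'

```text
time: 21.5
position: [695.4, -57.2, 93.4]
eef_rot: [-3.138, 0.002, 2.69]
wrist_force: [-2.3, -2.3, 0.3]
finger_gap: 0.455
finger_force: 40.7
```

Emit:
send_rows --motion '[[[0, 0, 1], [0, 0, 0], 30], [[0, 0, 2], [0, 0, 0], 30], [[0, 0, 3], [0, 0, 0], 30], [[0, 0, 4], [0, 0, 0], 30], [[0, 0, 5], [0, 0, 0], 30]]'

```text
time: 21.92
position: [694.3, -58.7, 93.2]
eef_rot: [-3.136, 0.003, 2.253]
wrist_force: [-4.7, -4.5, 1.2]
finger_gap: 0.456
finger_force: 40.8
```

```bash
python3 - <<'E'
from h import *
s=arm.state();print(s["torque"]); go([695.5,-53.8,173],129.5)
for n in("top","scene"): cv2.imwrite(f"pics/{n}6.png",arm.read_camera(n)[:,:,::-1])
E
```

```text
[-0.70586943  0.76466922  0.13963262]
t 21.92 tcp [694.3 -58.7  93.2] yaw 129.1 j6 -0.86 F [-4.7 -4.5  1.2]
turn [-0.06  0.04 -0.08] shift [  2.8   3.6 -79.8]
```

Emit:
send_rows --motion '[[[0, 0, 0], [0, 0, 0], 60], [[0, 0, 0], [0, 0, 0], 60], [[0, 0, 0], [0, 0, 0], 60], [[0, 0, 0], [0, 0, -20], 60], [[0, 0, 0], [0, 0, -50], 60]]'

```text
time: 22.43
position: [692.2, -54.5, 138.2]
eef_rot: [-3.136, -0.006, 2.257]
wrist_force: [-0.3, 0.6, 0.1]
finger_gap: 0.707
finger_force: 0.0
```

Emit:
send_rows --motion '[[[0, 0, 0], [5, 1, -32], 70], [[0, 0, -0.5], [43, 11, -32], 84], [[0, 0, -1.9], [82, 22, -32], 84], [[0, 0, -3.3], [121, 32, -32], 84], [[0, 0, -4.7], [158, 42, -32], 84]]'

```text
time: 22.85
position: [627.5, 95.4, 175.3]
eef_rot: [3.14, 0.002, 2.673]
wrist_force: [0.5, 0.8, -0.5]
finger_gap: 0.982
finger_force: 0.0
```

```bash
python3 - <<'E'
from h import *
go([611.5,126,150],204.3)
E
```

```text
t 22.85 tcp [627.5  95.4 175.3] yaw 153.2 j6 -1.06 F [ 0.5  0.8 -0.5]
turn [  0.     0.03 -10.23] shift [28.1 20.1 25.3]
```

Emit:
send_rows --motion '[[[0, 0, -1.4], [14, 10, 0], 84], [[0, 0, -2.8], [28, 20, 0], 84], [[0, 0, -4.2], [28, 20, 10], 84], [[0, 0, -5.6], [28, 20, 20], 84], [[0, 0, -7], [28, 20, 25], 84]]'

```text
time: 23.27
position: [611.6, 125.2, 148.8]
eef_rot: [-3.141, 0.0, -2.997]
wrist_force: [-0.2, -0.3, -0.3]
finger_gap: 0.985
finger_force: 0.0
```

Emit:
send_rows --motion '[[[0, 0, -1.4], [0, 0, 8], 84], [[0, 0, -2.8], [0, 0, 16], 84], [[0, 0, -3.2], [0, 0, 22], 84], [[0, 0, -3.2], [0, 0, 22], 84], [[0, 0, -3.2], [0, 0, 22], 84]]'

```text
time: 23.68
position: [611.9, 124.5, 127.3]
eef_rot: [-3.141, 0.0, -2.727]
wrist_force: [-0.5, -0.3, 0.2]
finger_gap: 0.981
finger_force: 0.0
```

```bash
python3 - <<'E'
from h import *
go([611.5,126,118],204.3)
bubble("w17",236,284)
E
```

```text
t 23.68 tcp [611.9 124.5 127.3] yaw -156.2 j6 -1.9 F [-0.5 -0.3  0.2]
turn [-0.   0.  -0.1] shift [-0.2  1.5  9.3]
236 oo......+WWWWWWWWW+WW+WWWWWW+WWWWWWWW+WW+WWWW++W++WWWW+WW+WW+WW+......
239 o......GooGooGooGoGoGoooo..ooGoGGGGooGoGGGoooo.oGGooGoGoGGoGoGoGGo....
242 o.....oGGGGGGGGGGGGGGGGGG.GGGGGGGGGGGGGGGGGGGG.oGGGGGGGGGGGGGGGGGG....
245 o.....GGGGGGGGGGGGGGGGGGG.GGGGGGGGGGGGGGGGGGGG.oGGGGGGGGGGGGGGGGGG:...
248 o.....GGGGGGGGGGGGGGGGGGG.GGGGGGGGGGGGGGGGGGGG.oGGGGGGGGGGGGGGGGGG:...
251 o.....GGGGGGGGGGGGGGGGGGG.++++++++++++GGGGGGGG::GGGGGGGGGGGGGGGGGGG...
254 o:...:GGGGGGGGGGGGGGGGGGG+WWWWWWWWWWWW+GGGGGGG.oGGGGGGGGGGGGGGGGGGG...
257 o....oGGGGGGGGGGGGGGGGGGG+WWWWWWWWWWWW+GGGGGGG.oGGGGGGGGGGGGGGGGGGG...
260 o.....GGGGGGGGGGGGGGGGGGG:+++++++++++++GGGGGGG.oGGGGGGGGGGGGGGGGGGo...
263 oo....:oo:::::::::::oGoG:.::G:::::::::::::::::.::::::::::::::::::.....
266 Yo.....+WWWWWWWWWWWW+++++++++++++++++++++++++++++++++++++++++++++:....
269 Yo....:WWWWWWWWWWWWWW+++++++++++++++++++++++++++++++++++++++++++++....
272 Yo++++WWWWWWWWWWWWWWWW++++++++++++++++++++++++++++++++++++++++++++++++
275 Y+WWWWWWWWWWWWWWWWWWWWWW++++++++++WW++++++++++++++++++++++++++++++++++
278 YWWWWWWWWWWWWWWWWWWWWWWWWWWW+++++WWW++WW++++++++++++++++++++++++++++++
281 WWWWWWWWWWWWWWWWWWWWWWWWWWWWWWWWWWWWWWWWWWW+++++++++++++++++++++++++++
F [ 0.2 -0.3  0.4] [612.3 124.6 127.8]
```

Emit:
send_rows --motion '[[[0, 0, -0.1], [0, 1.5, 4], 84], [[0, 0, -0.1], [0, 1.5, 8], 84], [[0, 0, -0.1], [0, 1.5, 10.5], 84], [[0, 0, -0.1], [0, 1.5, 11], 84], [[0, 0, -0.1], [0, 1.5, 11], 84]]'

```text
time: 24.15
position: [611.0, 125.8, 116.0]
eef_rot: [3.141, -0.001, -2.717]
wrist_force: [-0.8, 1.3, 0.3]
finger_gap: 0.983
finger_force: 0.0
```

Emit:
send_rows --motion '[[[0, 0, 0], [0, 0, 1], 84], [[0, 0, 0], [0, 0, 1.5], 84], [[0, 0, 0], [0, 0, 1.5], 84]]'

```text
time: 24.4
position: [611.5, 125.6, 115.2]
eef_rot: [-3.141, 0.0, -2.717]
wrist_force: [-0.3, -0.9, 1.5]
finger_gap: 0.983
finger_force: 0.9
```

Contact has just been made. I'll press on to about 10 N.

Emit:
send_rows --motion '[[[0, 0, 0], [0, 0, 0.7], 84], [[0, 0, 0], [0, 0, 1], 84], [[0, 0, 0], [0, 0, 1], 84]]'

```text
time: 24.65
position: [611.7, 125.6, 114.9]
eef_rot: [-3.141, 0.001, -2.717]
wrist_force: [-0.9, -1.7, 4.2]
finger_gap: 0.983
finger_force: 2.4
```

Emit:
send_rows --motion '[[[0, 0, 0], [0, 0, 0.2], 84], [[0, 0, 0], [0, 0, 0.2], 84], [[0, 0, 0], [0, 0, 0.2], 84], [[0, 0, 0], [0, 0, 0.2], 84], [[0, 0, 0], [0, 0, 0.2], 84]]'

```text
time: 25.07
position: [611.8, 125.6, 114.9]
eef_rot: [-3.141, 0.001, -2.717]
wrist_force: [-1.6, -1.9, 5.6]
finger_gap: 0.983
finger_force: 2.9
```

Emit:
send_rows --motion '[[[0, 0, 0], [0, 0, 0], 84], [[0, 0, 0], [0, 0, 0], 84], [[0, 0, 0], [0, 0, 0], 84], [[0, 0, 0], [0, 0, 0], 84], [[0, 0, 0], [0, 0, 0], 84]]'

```text
time: 25.48
position: [611.8, 125.6, 114.9]
eef_rot: [-3.141, 0.001, -2.717]
wrist_force: [-2.2, -2.2, 5.6]
finger_gap: 0.984
finger_force: 2.9
```

Emit:
send_rows --motion '[[[0, 0, 0], [0, 0, 0], 84], [[0, 0, 0], [0, 0, 0], 84], [[0, 0, 0], [0, 0, 0], 84], [[0, 0, 0], [0, 0, 0], 84], [[0, 0, 0], [0, 0, 0], 84]]'

```text
time: 25.9
position: [611.8, 125.6, 114.9]
eef_rot: [-3.141, 0.001, -2.717]
wrist_force: [-1.1, -1.9, 6.2]
finger_gap: 0.984
finger_force: 2.9
```

```bash
cat >> h.py <<'E'
def measure(w):
    h,s,v=[a.astype(int) for a in cv2.split(cv2.cvtColor(w,cv2.COLOR_BGR2HSV))]
    g=(h>36)&(h<80)&(s>100); g[300:]=0
    rr=np.flatnonzero(g[:,185:312].sum(1)>60); top,bot=rr.min(),rr.max()
    u=v[top+2:top+9,195:300].mean(0); 
    sat=s[top:bot,195:300]; row=top+np.argmin(sat.mean(1))
    p=s[row-1:row+2,195:300].mean(0)<100; b=np.flatnonzero(p)+195
    wt=np.clip(u.max()*0.6-u,0,None); lab=np.split(np.flatnonzero(wt>0),np.flatnonzero(np.diff(np.flatnonzero(wt>0))>2)+1)
    L=[float((wt[i]*(i+195)).sum()/wt[i].sum()) for i in lab if len(i)]
    print("rows",top,bot,row,"lines",np.round(L,1),"bubble",b.min(),b.max(),(b.min()+b.max())/2)
E
python3 - <<'E'
from h import *
w=bubble("w18",247,280); measure(w); measure(cv2.imread("pics/w15.png")); measure(cv2.imread("pics/w17.png"))
E
```

```text
247 .....::::::::::::::::++::++++++++++++++++++++::+++++++++++++++++:.....
250 ...GGGGGGGoGGGoGGGGoGGG.oGGGoGGGGGGoGGGGoGooG..oGGooGGGGGGoGGGGoGoo...
253 ..:GGGGGGGGGGGGGGGGGGGo.GGGGGGGGGGGGGGGGGGGGG:.GGGGGGGGGGGGGGGGGGGG...
256 ..:GGGGGGGGGGGGGGGGGGGG.GGGGGGGGGGGGGGGGGGGGGG.GGGGGGGGGGGGGGGGGGGG...
259 ..oGGGGGGGGGGGGGGGGGGGG.GGGGGGGGGGGGGGGGGGGGGG.GGGGGGGGGGGGGGGGGGGG...
262 ..GGGGGGGGGGGGGGGGGGGGG.GGGGG++++++++++++GGGGG.GGGGGGGGGGGGGGGGGGGG:..
265 ..GGGGGGGGGGGGGGGGGGGGG.GGGG+WWWWWWWWWWWWW+GGG.GGGGGGGGGGGGGGGGGGGGo..
268 ..GGGGGGGGGGGGGGGGGGGGG.GGG+WWWWWWWWWWWWWW+GGG.GGGGGGGGGGGGGGGGGGGGG..
271 ..GGGGGGGGGGGGGGGGGGGGG.GGGo+WWWWWWWWWWWW++GGG.GGGGGGGGGGGGGGGGGGGGo..
274 ...GGGGGGGGGGGGGGGGGGGG.GGGGGo:::::::::::GGGG:.GGGGGGGGGGGGGGGGGGGG...
277 ...:WWWWWWWWWWWWWWW+++++++++++++++++++++++++++++++++++++++++++++++....
F [-0.6 -1.6  5.4] [611.8 125.6 114.9]
rows 248 275 268 lines [223.7 269.3] bubble 224 262 243.0
rows 247 274 264 lines [222.3 267.5] bubble 222 275 248.5
rows 238 263 253 lines [228.3 270.5] bubble 228 271 249.5
```

Pressed at 5.5 N, the bubble spans columns 232–263 (centre 247.5) and the lines' middle is 246.5, so it stands between the lines. I'll bring the press up to about 10 N and let it settle.

Emit:
send_rows --motion '[[[0, 0, 0], [0, 0, 0.4], 84], [[0, 0, 0], [0, 0, 0.9], 84], [[0, 0, 0], [0, 0, 0.9], 84], [[0, 0, 0], [0, 0, 0.9], 84], [[0, 0, 0], [0, 0, 0.9], 84]]'

```text
time: 26.37
position: [612.0, 125.6, 114.9]
eef_rot: [-3.141, 0.001, -2.717]
wrist_force: [-2.0, -1.0, 8.2]
finger_gap: 0.979
finger_force: 4.3
```

Emit:
send_rows --motion '[[[0, 0, 0], [0, 0, 0], 84], [[0, 0, 0], [0, 0, 0], 84], [[0, 0, 0], [0, 0, 0], 84], [[0, 0, 0], [0, 0, 0], 84], [[0, 0, 0], [0, 0, 0], 84]]'

```text
time: 26.78
position: [612.0, 125.7, 114.8]
eef_rot: [-3.141, 0.001, -2.717]
wrist_force: [-2.1, -2.5, 9.4]
finger_gap: 0.98
finger_force: 4.3
```

Emit:
send_rows --motion '[[[0, 0, 0], [0, 0, 0], 84], [[0, 0, 0], [0, 0, 0], 84], [[0, 0, 0], [0, 0, 0], 84], [[0, 0, 0], [0, 0, 0], 84], [[0, 0, 0], [0, 0, 0], 84]]'

```text
time: 27.2
position: [612.0, 125.6, 114.8]
eef_rot: [-3.141, 0.001, -2.717]
wrist_force: [-2.8, -2.3, 7.6]
finger_gap: 0.985
finger_force: 4.3
```

```bash
python3 - <<'E'
from h import *
w=bubble("w19",252,278)
t=arm.read_camera("top")[:,:,::-1]; a=cv2.imread("pics/top0.png")
d=(cv2.absdiff(t,a).max(2)>50).astype(np.uint8); print([(b,c) for b,c in blobs(d,25)[0]])
E
```

```text
252 ..:GGGGGGGGGGGGGGGGGGGo.GGGGGGGGGGGGGGGGGGGGG:.GGGGGGGGGGGGGGGGGGGG...
255 ..oGGGGGGGGGGGGGGGGGGGG.GGGGGGGGGGGGGGGGGGGGGo.GGGGGGGGGGGGGGGGGGGG...
258 ..oGGGGGGGGGGGGGGGGGGGG.GGGGGGGGGGGGGGGGGGGGGG.GGGGGGGGGGGGGGGGGGGG...
261 ..GGGGGGGGGGGGGGGGGGGGG.GGGGGGGGGGGGGGGGGGGGGG.GGGGGGGGGGGGGGGGGGGG...
264 ..GGGGGGGGGGGGGGGGGGGGG.GGGG++WWWWWWWWWWWW+GGG.GGGGGGGGGGGGGGGGGGGGo..
267 ..GGGGGGGGGGGGGGGGGGGGG.GGG++WWWWWWWWWWWWW+GGG.GGGGGGGGGGGGGGGGGGGGG..
270 ..GGGGGGGGGGGGGGGGGGGGG.GGGG+WWWWWWWWWWWWW+GGG.GGGGGGGGGGGGGGGGGGGGo..
273 ..:GGGGGGGGGGGGGGGGGGGG.GGGGG+++++++++++++GGG:.GGGGGGGGGGGGGGGGGGGG...
276 ...:WWWWWWWWWWWWWWWW+++::++++++++++++++++++++::++++++++++++++++++:....
F [-2.  -1.7  9.1] [612.  125.7 114.8]
[([162, 108, 47, 17, 339], [184.7, 116.1]), ([148, 108, 99, 125, 7292], [193.8, 169.8]), ([159, 196, 103, 154, 7828], [216.1, 277.3]), ([277, 229, 28, 19, 162], [290.1, 238.6]), ([172, 241, 6, 15, 29], [174.4, 248.4]), ([255, 249, 8, 11, 45], [259.0, 254.2]), ([288, 310, 27, 22, 279], [304.4, 318.3]), ([263, 313, 16, 13, 132], [270.3, 318.4]), ([149, 315, 31, 69, 1180], [159.4, 352.4]), ([170, 324, 22, 25, 315], [180.1, 335.9]), ([240, 332, 158, 52, 4399], [305.3, 364.8]), ([177, 346, 22, 23, 219], [188.2, 357.4]), ([208, 358, 40, 26, 622], [231.2, 372.5]), ([185, 367, 21, 17, 232], [195.2, 376.5])]
```

The bubble is steady and centred within about 0.5 mm of the lines' middle, under a 9 N press. In the top view the jar and timer are unmoved; the arm hides the mug, but it never came near it. I'll hand in.

```bash
python3 -c "
from cell import arm
print(arm.sign_off())"
```

```text
the job is handed in; nothing more can be done
None
```

The job is handed in: the released level lies mid-shelf, pressed with about 9 N, bubble roughly 0.5 mm off centre between the lines after about 1.3 rad of knob (27 s used); it was dropped once on the cover from a bad first grasp, the jar and timer are unmoved, and the mug was hidden from the final camera check.

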